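Tip the balls off the sorting board, then pile the flat plates

ROBOT

A 7-joint arm with a two-finger parallel gripper is mounted at the origin on the work surface. World frame = base frame: x ahead of the robot, y to its left, z up, the work surface at z = 0. Lengths are in m, angles in rad, forces in N, time in s.
With the tool pointing down it reaches from about 0.35 to 0.9 m from the base axis. Payload 19.9 kg.
Tool frame: the origin (TCP) lies at the very end of the fingers, on their centre line; the grasp point (between the pads) lies 19 mm behind it (arm.grasp_offset is the distance from the TCP to the grasp point, in m); y points along the fingers, z is the direction in which the jaws open and shut, and the axes are right-handed (so a half turn about y gives the same grasp; the last joint's range is limited). The gripper opens to 94 mm and grips with 3 to 60 N. Pads are 16 mm wide; open, the fingers measure 119 mm over their backs; the gripper's body (75 mm by 177 mm) begins 78 mm behind the grasp point.
Start: joints at [1.079, 0.417, -0.01, 1.614, 0.005, 1.111, -0.053], TCP at [0.272, -0.563, 0.205] pointing down, gripper open.
Joint ranges: [-2.81, 2.81], [-0.39, 2.02], [-1.27, 1.25], [0.06, 2.57], [-1.19, 4.33], [0.19, 2], [-2.82, 2.82]. Speed limits (rad/s): [1.89, 1.89, 2.39, 2.39, 3.01, 3.01, 3.01].

INTERFACE

Orientations are given as a rotation vector (axis times angle).
In Python, from rig import arm gives the robot as it stands.
- The arm moves only by the tool apply_moves, never from a script. Its argument "deltas" is a list of rows, each an object with "dp": the shift along the tool's x, y, z in m, a list of three; "rotation": the turn, a rotation vector about the tool's x, y, z in degrees, a list of three; "jaw": the opening, from -1 (shut) to 1 (fully open). In form: [{"dp": [x, y, z], "rotation": [ax, ay, az], "jaw": jaw}, ...]. A call has 1 to 20 rows; each row shifts and turns the commanded pose from where the row before left it, along the tool's axes as they then stand; what a row does not reach is not made up. A row lasts 1/8 s, in which the tool goes at most 62.5 mm and 10.7 degrees, less where a joint would pass 70% of its speed; a pose out of reach is approached as far as the arm can. A call with a gripper value outside its range is refused whole. The fingers move at their own pace and stop on an object; "squeeze" is the grip in N (left out, the last holds). Time passes only in rows, so rows that do not move let the fingers close. It gives the time, the measured TCP pose, the force and the opening at its end, in the units of the state.
- arm.read_state(): the state, without advancing time (a new reading comes with each control period).
- arm.snapshot(name): name is "scene" or "top" or "wrist"; returns the picture (384x512x3 uint8, red, green, blue); there is no depth.
- arm.camera_model(name): a dict with "K" (3x3 intrinsics, pixels), "dist" ([k1, k2, p1, p2, k3] as OpenCV has them; the pictures are not rectified), "eye" and "attitude" of the camera in the world; the wrist camera has in their place "mount" (4x4, takes a point from camera to tool coordinates, whose origin is the TCP and whose axes are the tool frame's). Camera axes: x right, y down, z forward; pixel columns grow to the right and rows downward; lengths in m; the calibration is good to about 2 mm. A picture is of the moment at which its call begins: read the wrist's pose just before it. camera_model takes no time and is no camera call.
- arm.sign_off(): hands the job in, once; it reports no verdict.
The state is a dict: "clock": time; "joint_pos": joint angles; "joint_vel": joint speeds; "tau": joint torques, N m; "tool_pos": TCP position; "ee_rot": TCP orientation; "wrist_force": force on the tool from outside, world axes, zero at the start; "ft_torque": the same for the moment, N m; "finger_gap": finger opening in m.
Only numpy, scipy, OpenCV 4.12 (cv2) and the standard library are available. Lean on these libraries where they do the work, as an engineer would, in place of code of your own. Each camera call takes 0.05 s, during which the arm holds its last target.

TASK

Lift the sorting board by its bar handle so that all four bearing balls roll off into the catch tray while the two flat plates stay on the board, and bring the board back down flat; do not handle the balls themselves. Then put both plates, in either order, squarely on top of the plate that already lies on the block under the low lamp bar, so that the three make one neat, flush pile on the block. Leave the hammer, the flange and the oil can where they are.

Things in the scene. Friction and masses are not known exactly. Their poses are not given: they have to be found in the camera images.
- board (a joint): hinge of the sorting board: 0 = flat (as at the start), grows as the handle end is lifted, up to 0.7 rad. Stiff hinge: the board stays at the angle where it is left; lifting at the handle takes about 13 N, pushing down 1 to 4 N. Balls roll off at a few degrees; plates stay put up to 0.3 rad at least and slide off if it is tipped much steeper
- board_handle (a point): middle of the board's handle: a 10 mm round bar, 120 mm long along x of this point, parallel to the hinge line, on two thin arms 55 mm either side of this point; gap to the board's edge 30 mm. Flat, it is 52 mm above the table, 225 mm from the hinge line (on its -y side) and 10 mm above it. It moves with the board, on an arc about the hinge line
- board_hinge (a point): middle of the hinge line, which runs level along x of this point, 42 mm above the table, on the board's edge next to the catch tray. Board and handle lie to its -y side, the catch tray to its +y side (x, y turn with the sorter, z up; tipping does not turn it)
- board_middle (a point): fixed point: middle of the board's top face when flat, 50 mm above the table, axes as the hinge point. Board: bare aluminium, 250 (x) x 190 (y) mm, 8 mm thick; rims 12 mm high along the two x sides, 6 mm on the handle side, none on the hinge side
- tray_floor (a point): middle of the inner floor of the open aluminium catch tray, 262 (x) x 132 (y) mm inside, walls 62 mm above the table (34 mm next to the board), floor 4 mm above the table; axes as the hinge point. Fixed to the sorter
- block_top (a point): middle of the top face of the fixed steel block on which the pile stands: 90 (x) x 70 (y) mm, top 20 mm above the table; x points in under the lamp (roughly to world +y), z up. The stand's base plate around it is 6 mm thick and reaches to y = -170 and +170 mm
- lamp_edge (a point): middle of the lower edge, on the open side (-x, the side nearer the sorter), of the fixed lamp bar over the pile: 148 mm above the table, 5 mm to -x of the block's middle (axes as the block). The bar runs 340 mm along y, 50 mm to +x, 28 mm high, on two 12 mm posts at its ends. A vertical gripper does not fit over the pile: lean its body 30 to 45 degrees to -x, fingers pointing down and to +x
- plate_a_center (a point): flat steel plate 64 x 40 x 12 mm (x, y, z), 0.2 kg, with a flush dark 13 mm bolt hole drawn in the middle of the top; lies flat on the board at the start. Point: its centre (half-way up); x along its 64 mm length, y across its 40 mm width, z up
- plate_b_center (a point): flat steel plate 64 x 40 x 12 mm (x, y, z), 0.2 kg, with a flush dark 13 mm bolt hole drawn in the middle of the top; lies flat on the board at the start. Point: its centre (half-way up); x along its 64 mm length, y across its 40 mm width, z up
- plate_c_center (a point): flat steel plate 64 x 40 x 12 mm (x, y, z), 0.2 kg, with a flush dark 13 mm bolt hole drawn in the middle of the top; lies flat on the block under the lamp bar from the start, and is the bottom of the pile. Point: its centre (half-way up); x along its 64 mm length, y across its 40 mm width, z up
- ball0_center (a point): one of four identical steel bearing balls, 20 mm diameter, 33 g; at the start it rests on the board, between the plates and the hinged edge. Point: its centre
- ball1_center (a point): one of four identical steel bearing balls, 20 mm diameter, 33 g; at the start it rests on the board, between the plates and the hinged edge. Point: its centre
- ball2_center (a point): one of four identical steel bearing balls, 20 mm diameter, 33 g; at the start it rests on the board, between the plates and the hinged edge. Point: its centre
- ball3_center (a point): one of four identical steel bearing balls, 20 mm diameter, 33 g; at the start it rests on the board, between the plates and the hinged edge. Point: its centre
- hammer: bystander: hammer lying on the table beyond the sorter, about 0.3 m long; origin under its middle
- flange: bystander: dark turned steel flange, 64 mm wide, 55 mm high; origin at the centre of its underside
- oil: bystander: green oil can, 52 mm diameter, 110 mm high; origin at the centre of its underside
Mind the look-alikes: they are no part of the job. Leave any brown or pink look-alike of the part that bears plate_c_center alone.

How it is judged:
On the way:
1. all four balls have rolled into the catch tray while both plates are still on the board (x of ball0_center in the frame of tray_floor between -0.13 and 0.13 m and y of ball0_center in the frame of tray_floor between -0.068 and 0.068 m and z of ball0_center in the frame of tray_floor between 0 and 0.03 m and x of ball1_center in the frame of tray_floor between -0.13 and 0.13 m and y of ball1_center in the frame of tray_floor between -0.068 and 0.068 m and z of ball1_center in the frame of tray_floor between 0 and 0.03 m and x of ball2_center in the frame of tray_floor between -0.13 and 0.13 m and y of ball2_center in the frame of tray_floor between -0.068 and 0.068 m and z of ball2_center in the frame of tray_floor between 0 and 0.03 m and x of ball3_center in the frame of tray_floor between -0.13 and 0.13 m and y of ball3_center in the frame of tray_floor between -0.068 and 0.068 m and z of ball3_center in the frame of tray_floor between 0 and 0.03 m and x of plate_a_center in the frame of board_middle between -0.125 and 0.125 m and y of plate_a_center in the frame of board_middle between -0.095 and 0.095 m and z of plate_a_center in the frame of board_middle between -0.06 and 0.12 m and x of plate_b_center in the frame of board_middle between -0.125 and 0.125 m and y of plate_b_center in the frame of board_middle between -0.095 and 0.095 m and z of plate_b_center in the frame of board_middle between -0.06 and 0.12 m), for 0.2 s.
At the end, for the whole second after the job is handed in: All four balls lie in the catch tray; the board is down (under 0.05 rad); plates a and b lie flat and at rest on plate c, in either order, each centred within 6 mm and turned less than 0.12 rad from it; plate c lies flat on the block within 20 mm of its middle (x of ball0_center in the frame of tray_floor between -0.13 and 0.13 m and y of ball0_center in the frame of tray_floor between -0.068 and 0.068 m and z of ball0_center in the frame of tray_floor between 0 and 0.03 m and x of ball1_center in the frame of tray_floor between -0.13 and 0.13 m and y of ball1_center in the frame of tray_floor between -0.068 and 0.068 m and z of ball1_center in the frame of tray_floor between 0 and 0.03 m and x of ball2_center in the frame of tray_floor between -0.13 and 0.13 m and y of ball2_center in the frame of tray_floor between -0.068 and 0.068 m and z of ball2_center in the frame of tray_floor between 0 and 0.03 m and x of ball3_center in the frame of tray_floor between -0.13 and 0.13 m and y of ball3_center in the frame of tray_floor between -0.068 and 0.068 m and z of ball3_center in the frame of tray_floor between 0 and 0.03 m and horizontal distance between each of plate_a_center, plate_b_center and plate_c_center below 0.006 m and angle between the x axis of each of plate_a_center, plate_b_center and the x axis of plate_c_center, either way round below 0.12 rad and angle between each of plate_a_center, plate_b_center, plate_c_center's own z axis and vertical below 0.06 rad and z of plate_a_center in the frame of block_top between 0.014 and 0.034 m and linear speed of each of plate_a, plate_b below 0.01 m/s and z of plate_b_center in the frame of block_top between 0.014 and 0.034 m and horizontal distance between plate_c_center and block_top below 0.02 m and z of plate_c_center in the frame of block_top below 0.01 m and value of joint board below 0.05 rad); the robot touches nothing.
It fails at once if the hammer is moved by more than 30 mm (distance of hammer from where it was at the start of the episode above 0.03 m).
It fails at once if the flange is moved by more than 30 mm (distance of flange from where it was at the start of the episode above 0.03 m).
It fails at once if the oil can is moved by more than 30 mm (distance of oil from where it was at the start of the episode above 0.03 m).
It fails at once if a ball is handled with the robot (contact force between any of the fingers, the arm and ball0 above 1 N or contact force between any of the fingers, the arm and ball1 above 1 N or contact force between any of the fingers, the arm and ball2 above 1 N or contact force between any of the fingers, the arm and ball3 above 1 N).
It fails at once if a plate goes into the catch tray ((x of plate_a_center in the frame of tray_floor between -0.131 and 0.131 m and y of plate_a_center in the frame of tray_floor between -0.066 and 0.066 m and z of plate_a_center in the frame of tray_floor between -0.01 and 0.03 m) or (x of plate_b_center in the frame of tray_floor between -0.131 and 0.131 m and y of plate_b_center in the frame of tray_floor between -0.066 and 0.066 m and z of plate_b_center in the frame of tray_floor between -0.01 and 0.03 m)).
It also fails if it takes over 72 s, if anything falls off the work surface, if the arm or the gripper's body presses on something with over 40 N, if the wrist force passes 120 N, or if a joint passes its speed limit or range.

## Working session

There is one attempt and no reset: what is moved stays moved. The work goes in short steps, Python scripts to look and compute and a tool call to move; the robot and the scene stay as the last step left them, time stands still between calls to the robot, and variables do not carry over. Pictures are saved under pics/ and viewed, and the job is handed in when it is done.

Besides the shell and the picture viewer there is one more tool, called after ">>>" in YAML: its name, and indented under it one key for each argument. apply_moves: Moves the arm, as the interface text tells. Its arguments: {"type":"object","properties":{"deltas":{"type":"array"},"squeeze":{"type":"number"}},"required":["deltas"]}

```bash
ls; mkdir -p pics
python3 - <<'E'
from rig import arm
import cv2, numpy as np
s=arm.read_state()
for k,v in s.items(): print(k,v)
for n in ["scene","top","wrist"]:
    print(n,arm.camera_model(n))
    im=arm.snapshot(n); cv2.imwrite(f"pics/{n}0.png",im[:,:,::-1])
E
```

```text
pics
clock 0.0
joint_pos [ 1.07949225  0.41798765 -0.0103193   1.61415233  0.00468175  1.11069289
 -0.05299664]
joint_vel [-0.00091388  0.00049774 -0.00077043  0.00038797  0.00131152  0.00068599
  0.00067829]
tau [-5.14539497e-04 -8.51239514e+01  6.38736449e-01 -4.25981998e+01
 -4.89294331e-02  1.86895923e-02  1.55587318e-04]
tool_pos [ 0.27158577 -0.56250016  0.20482585]
ee_rot [-0.45149459  1.97316322 -1.9707995 ]
wrist_force [ 0.56884809 -0.06257284 -0.57560255]
ft_torque [ 0.03375764 -0.02885846 -0.00554641]
finger_gap 0.09370933217712979
scene {'K': array([[425.93127009,   0.        , 257.38021402],
       [  0.        , 425.93127009, 184.5000003 ],
       [  0.        ,   0.        ,   1.        ]]), 'dist': array([-0.05225099,  0.        ,  0.        ,  0.        ,  0.        ]), 'eye': array([ 1.32233372, -0.41234707,  0.7627911 ]), 'attitude': array([-1.97855465, -1.11320293,  0.54874751])}
top {'K': array([[349.25940016,   0.        , 256.33724799],
       [  0.        , 349.25940016, 192.03281377],
       [  0.        ,   0.        ,   1.        ]]), 'dist': array([-0.01297582,  0.        ,  0.        ,  0.        ,  0.        ]), 'eye': array([0.43303397, 0.06372227, 0.99527547]), 'attitude': array([-2.15594174,  2.12003389, -0.18914772])}
wrist {'K': array([[336.93247473,   0.        , 255.27046714],
       [  0.        , 336.93247473, 197.91389551],
       [  0.        ,   0.        ,   1.        ]]), 'dist': array([-0.08520191,  0.        ,  0.        ,  0.        ,  0.        ]), 'mount': array([[ 1.93264010e-03,  9.66350681e-01,  2.57220967e-01,
        -7.50584605e-02],
       [-1.01342247e-03, -2.57219422e-01,  9.66352494e-01,
        -1.78401112e-01],
       [ 9.99997619e-01, -2.12828509e-03,  4.82208919e-04,
         7.74194994e-04],
       [ 0.00000000e+00,  0.00000000e+00,  0.00000000e+00,
         1.00000000e+00]])}
```

View pics/scene0.png

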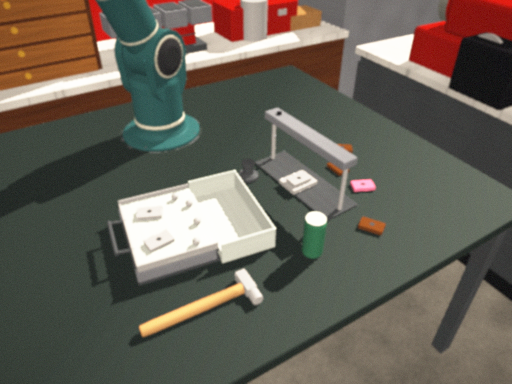

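View pics/top0.png

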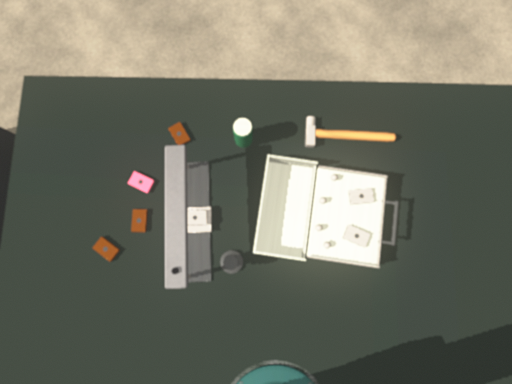

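View pics/wrist0.png

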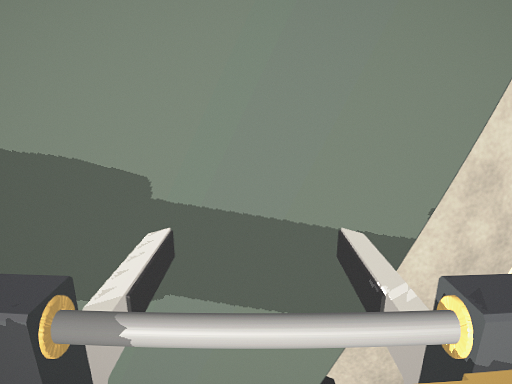

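```bash
cat > h.py <<'E'
from rig import arm
import cv2, numpy as np
from scipy.spatial.transform import Rotation as R
def cam(n,st=None):
    m=arm.camera_model(n); K=np.array(m["K"]); d=np.array(m["dist"])
    if n=="wrist":
        T=np.eye(4); T[:3,:3]=R.from_rotvec(st["ee_rot"]).as_matrix(); T[:3,3]=st["tool_pos"]
        M=T@np.array(m["mount"]); return K,d,M[:3,3],M[:3,:3]
    return K,d,np.array(m["eye"]),R.from_rotvec(m["attitude"]).as_matrix()
def rays(c,uv):
    K,d,e,A=c
    p=cv2.undistortPoints(np.array(uv,float).reshape(-1,1,2),K,d).reshape(-1,2)
    return e,(A@np.c_[p,np.ones(len(p))].T).T
def onz(c,uv,z):
    e,r=rays(c,uv); return e+r*((z-e[2])/r[:,2])[:,None]
def proj(c,P):
    K,d,e,A=c
    rv=cv2.Rodrigues(A.T)[0]; return cv2.projectPoints(np.array(P,float).reshape(-1,1,3),rv,-A.T@e,K,d)[0].reshape(-1,2)
def tri(c1,uv1,c2,uv2):
    e1,r1=rays(c1,uv1);e2,r2=rays(c2,uv2);r1=r1[0];r2=r2[0]
    t=np.linalg.lstsq(np.c_[r1,-r2],e2-e1,rcond=None)[0]
    a=e1+t[0]*r1;b=e2+t[1]*r2; return (a+b)/2,np.linalg.norm(a-b)
def crop(im,u0,v0,u1,v1,s,name):
    o=cv2.resize(im[v0:v1,u0:u1],None,fx=s,fy=s,interpolation=cv2.INTER_CUBIC)
    step=20
    for u in range((u0//step+1)*step,u1,step): cv2.putText(o,str(u),((u-u0)*s,8),0,.3,(0,0,255),1); cv2.line(o,((u-u0)*s,10),((u-u0)*s,14),(0,0,255),1)
    for v in range((v0//step+1)*step,v1,step): cv2.putText(o,str(v),(0,(v-v0)*s+4),0,.3,(0,0,255),1)
    cv2.imwrite(name,o)
E
python3 - <<'E'
from h import *
im=cv2.imread("pics/top0.png")
crop(im,245,140,405,275,5,"pics/t1.png"); crop(im,155,130,275,300,3,"pics/t2.png")
im=cv2.imread("pics/scene0.png")
crop(im,100,160,280,290,4,"pics/s1.png"); crop(im,230,100,390,220,5,"pics/s2.png")
E
```

```text
(no output)
```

View pics/t1.png

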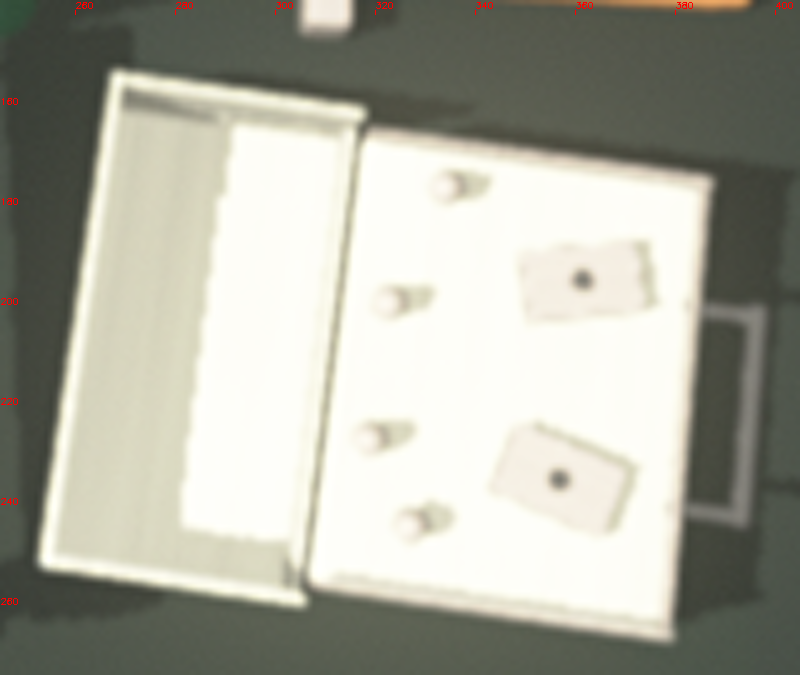

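View pics/t2.png

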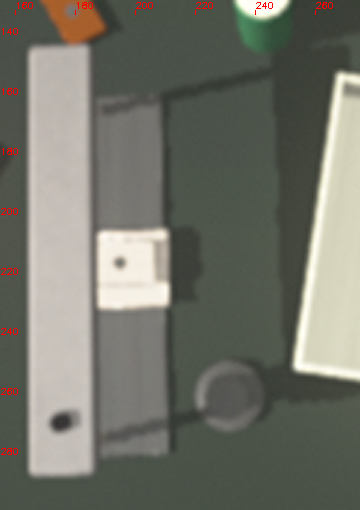

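View pics/s1.png

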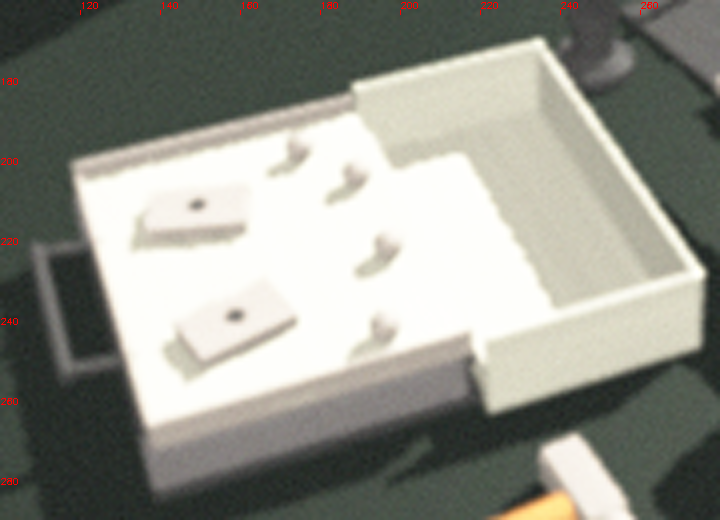

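View pics/s2.png

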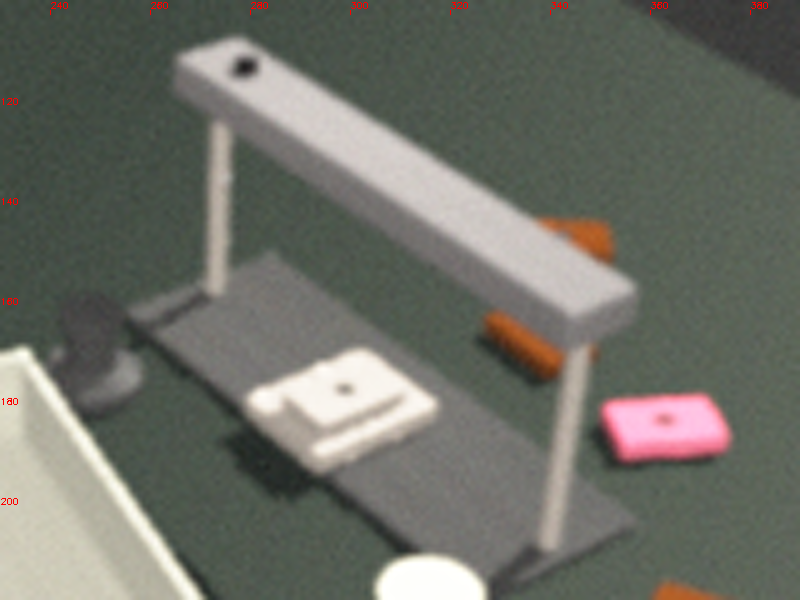

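Run:
```python
from h import *
ct=cam("top"); cs=cam("scene")
f=lambda P,u0,v0,s:[(u0+(a+.5)/s-.5,v0+(b+.5)/s-.5) for a,b in P]
np.set_printoptions(precision=4,suppress=True)
print("tray corners z62",onz(ct,f([(112,70),(366,110),(305,605),(40,568)],245,140,5),.062))
print("board rim corners",onz(ct,f([(713,178),(673,638)],245,140,5),.058))
print("bar ends",onz(ct,f([(757,310),(741,520)],245,140,5),.052))
def blob(im,u,v,r=5):
    g=255-cv2.cvtColor(im,cv2.COLOR_BGR2GRAY).astype(float)[v-r:v+r+1,u-r:u+r+1]
    g=np.clip(g-(g.min()+.35*(g.max()-g.min())),0,None); yy,xx=np.mgrid[v-r:v+r+1,u-r:u+r+1]
    return (xx*g).sum()/g.sum(),(yy*g).sum()/g.sum()
t=cv2.imread("pics/top0.png");s=cv2.imread("pics/scene0.png")
for n,a,b in [("P1",(361,196),(149,211)),("P2",(356,236),(159,239)),("C",(195,217),(297,177))]:
    pa=blob(t,*a,3);pb=blob(s,*b,3); print(n,pa,pb,tri(ct,pa,cs,pb))
# stand: bar corners at z 176 top
print("lamp top",onz(ct,f([(28,45),(88,45),(93,475),(28,475)],155,130,3),.176))
print("base",onz(ct,f([(162,97),(167,455)],155,130,3),.006))
print("block corners",onz(ct,f([(168,229),(168,306)],155,130,3),.020))
print("plate c edge",onz(ct,f([(155,236),(155,290)],155,130,3),.032))
print("flange",onz(ct,f([(230,397)],155,130,3),.02),"oil",onz(ct,[(242,128)],.11))
```

```text
tray corners z62 [[ 0.6991  0.0288  0.062 ]
 [ 0.679  -0.1115  0.062 ]
 [ 0.4104 -0.0758  0.062 ]
 [ 0.4274  0.0638  0.062 ]]
board rim corners [[ 0.6451 -0.3039  0.058 ]
 [ 0.396  -0.2712  0.058 ]]
bar ends [[ 0.5728 -0.3271  0.052 ]
 [ 0.4585 -0.3127  0.052 ]]
P1 (np.float64(361.1250473664267), np.float64(195.5236832133384)) (np.float64(148.8252080856124), np.float64(210.7485136741974)) (array([ 0.5701, -0.2208,  0.1299]), np.float64(0.028638360072891705))
P2 (np.float64(356.4042179261863), np.float64(235.44463971880492)) (np.float64(158.42446043165467), np.float64(238.42754367934225)) (array([ 0.4893, -0.2209, -0.0201]), np.float64(0.032944583540020535))
C (np.float64(194.48860831592933), np.float64(217.13518131763806)) (np.float64(298.5), np.float64(177.43317610062894)) (array([0.5226, 0.2257, 0.0303]), np.float64(0.0010316732329076587))
lamp top [[0.6844 0.2837 0.176 ]
 [0.6853 0.2352 0.176 ]
 [0.3477 0.2145 0.176 ]
 [0.3469 0.2637 0.176 ]]
base [[0.6866 0.1963 0.006 ]
 [0.3489 0.1788 0.006 ]]
block corners [[0.556  0.1839 0.02  ]
 [0.4842 0.1812 0.02  ]]
plate c edge [[0.5477 0.1942 0.032 ]
 [0.498  0.1922 0.032 ]]
flange [[0.4025 0.1216 0.02  ]] oil [[0.7544 0.0977 0.11  ]]
```

```bash
cat >> h.py <<'E'
np.set_printoptions(precision=4,suppress=True)
def go(p,Rm,verb=True):
    """rotate in place first (tool frame rotvec deg), then translate in NEW tool frame"""
    s=arm.read_state(); R0=R.from_rotvec(s["ee_rot"]).as_matrix()
    rv=np.degrees(R.from_matrix(R0.T@Rm).as_rotvec()); dp=Rm.T@(np.array(p)-s["tool_pos"])
    print("clock %.2f pos"%s["clock"],s["tool_pos"],"rot",rv.round(2),"|rot| %.1f"%np.linalg.norm(rv),"then dp(new frame)",dp.round(4),"or dp(old frame)",(R0.T@(np.array(p)-s["tool_pos"])).round(4))
def Rt(yt,zt):
    yt=np.array(yt,float);yt/=np.linalg.norm(yt);zt=np.array(zt,float);zt-=yt*(zt@yt);zt/=np.linalg.norm(zt)
    return np.c_[np.cross(yt,zt),yt,zt]
ps=np.radians(-7.4); xs=np.array([np.cos(ps),np.sin(ps),0]); ys=np.array([-np.sin(ps),np.cos(ps),0])
E
python3 - <<'E'
from h import *
print(R.from_rotvec(arm.read_state()["ee_rot"]).as_matrix())
go([.5157,-.3199,.133],Rt([0,0,-1],ys))
go([.5157,-.3199,.133],Rt([0,0,-1],-ys))
t=cv2.imread("pics/top0.png");s=cv2.imread("pics/scene0.png")
ct=cam("top"); cs=cam("scene")
a,b=(361.125,195.52),(148.825,210.75);c,d=(356.4,235.44),(158.42,238.43)
print(tri(ct,a,cs,d),tri(ct,c,cs,b))
E
```

```text
[[-0.9005 -0.0005  0.4348]
 [-0.4348  0.0008 -0.9005]
 [ 0.0001 -1.     -0.0009]]
clock 0.15 pos [ 0.2716 -0.5626  0.205 ] rot [   0.03 -146.83   -0.07] |rot| 146.8 then dp(new frame) [0.2108 0.072  0.2721] or dp(old frame) [-0.3253  0.072  -0.1124]
clock 0.15 pos [ 0.2716 -0.5626  0.205 ] rot [ 0.05 33.17  0.02] |rot| 33.2 then dp(new frame) [-0.2108  0.072  -0.2721] or dp(old frame) [-0.3253  0.072  -0.1124]
(array([ 0.5863, -0.2287,  0.0614]), np.float64(0.00048169558262824494)) (array([ 0.4781, -0.2128,  0.0609]), np.float64(0.001011227404142799))
```

>>> apply_moves:
  deltas:
    - {"dp": [0, 0, 0], "rotation": [0, 6.63, 0], "jaw": -0.4}
    - {"dp": [0, 0, 0], "rotation": [0, 6.63, 0], "jaw": -0.4}
    - {"dp": [0, 0, 0], "rotation": [0, 6.63, 0], "jaw": -0.4}
    - {"dp": [0, 0, 0], "rotation": [0, 6.63, 0], "jaw": -0.4}
    - {"dp": [0, 0, 0], "rotation": [0, 6.63, 0], "jaw": -0.4}
    - {"dp": [-0.0264, 0.009, -0.034], "rotation": [0, 0, 0], "jaw": -0.4}
    - {"dp": [-0.0264, 0.009, -0.034], "rotation": [0, 0, 0], "jaw": -0.4}
    - {"dp": [-0.0264, 0.009, -0.034], "rotation": [0, 0, 0], "jaw": -0.4}
    - {"dp": [-0.0264, 0.009, -0.034], "rotation": [0, 0, 0], "jaw": -0.4}
    - {"dp": [-0.0264, 0.009, -0.034], "rotation": [0, 0, 0], "jaw": -0.4}
    - {"dp": [-0.0264, 0.009, -0.034], "rotation": [0, 0, 0], "jaw": -0.4}
    - {"dp": [-0.0264, 0.009, -0.034], "rotation": [0, 0, 0], "jaw": -0.4}
    - {"dp": [-0.0264, 0.009, -0.034], "rotation": [0, 0, 0], "jaw": -0.4}
    - {"dp": [0, 0, 0], "rotation": [0, 0, 0], "jaw": -0.4}
  squeeze: 30

```text
clock: 1.9
tool_pos: [0.518, -0.3167, 0.1324]
ee_rot: [-0.133, -2.159, 2.155]
wrist_force: [-0.6, -0.1, 0.2]
finger_gap: 0.0283
```

Run:
```python
from h import *
s=arm.read_state(); print(s["finger_gap"],s["joint_pos"])
go([.5157,-.3199,.033],Rt([0,0,-1],-ys))
im=arm.snapshot("wrist")[:,:,::-1]; cv2.imwrite("pics/w1.png",im)
c=cam("wrist",s); B=np.array([.5157,-.3199,.052])
print(proj(c,[B-.06*xs,B,B+.06*xs]))
np.save("w1.npy",np.r_[s["tool_pos"],s["ee_rot"]])
```

```text
0.028256852764806068 [ 0.5125  0.4628 -0.0178  1.7254  0.008   0.955  -1.2026]
clock 1.90 pos [ 0.518  -0.3167  0.1324] rot [0.11 0.31 0.05] |rot| 0.3 then dp(new frame) [0.0019 0.0994 0.0034] or dp(old frame) [0.0018 0.0994 0.0036]
[[258.6208 275.7204]
 [259.0896 208.1974]
 [259.5847 132.2856]]
```

View pics/w1.png

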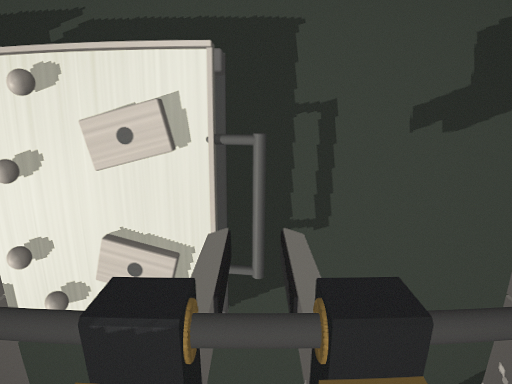

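>>> apply_moves:
  deltas:
    - {"dp": [0.001, 0.014, 0.0018], "rotation": [0, 0.3, 0], "jaw": -0.4}
    - {"dp": [0.001, 0.014, 0.0018], "rotation": [0, 0, 0], "jaw": -0.4}
    - {"dp": [0, 0.024, 0], "rotation": [0, 0, 0], "jaw": -0.4}
    - {"dp": [0, 0.024, 0], "rotation": [0, 0, 0], "jaw": -0.4}
    - {"dp": [0, 0.0234, 0], "rotation": [0, 0, 0], "jaw": -0.4}
    - {"dp": [0, 0, 0], "rotation": [0, 0, 0], "jaw": -0.4}
    - {"dp": [0, 0, 0], "rotation": [0, 0, 0], "jaw": -1}
    - {"dp": [0, 0, 0], "rotation": [0, 0, 0], "jaw": -1}
    - {"dp": [0, 0, 0], "rotation": [0, 0, 0], "jaw": -1}
    - {"dp": [0, 0, 0], "rotation": [0, 0, 0], "jaw": -1}
  squeeze: 35

```text
clock: 3.2
tool_pos: [0.5144, -0.3185, 0.0343]
ee_rot: [-0.14, -2.159, 2.147]
wrist_force: [-1.1, 24.9, 4.6]
finger_gap: 0.0089
```

Run:
```python
from h import *
s=arm.read_state(); print(s["finger_gap"],s["wrist_force"])
R0=R.from_rotvec(s["ee_rot"]); p=s["tool_pos"]; g=p-0.019*R0.as_matrix()[:,1]; print("grasp pt",g)
H=np.array([.5157,-.3199,.052])+.225*ys; H[2]=.042; print("hinge",H)
# rotation about xs: handle on -ys side rises => rotation about xs negative
for th in [.04,.08,.12,.16]:
    Q=R.from_rotvec(-th*xs); print(th,Q.apply(p-H)+H, "tool rot", np.degrees((R0.inv()*Q*R0).as_rotvec()), "dp in tool(old)", R0.inv().apply(Q.apply(p-H)+H-p))
```

```text
0.00892207711502321 [-1.145  24.8984  4.6392]
grasp pt [ 0.5144 -0.3186  0.0533]
hinge [ 0.5447 -0.0968  0.042 ]
0.04 [ 0.5144 -0.3186  0.0433] tool rot [2.2918 0.0036 0.0035] dp in tool(old) [ 0.     -0.009   0.0001]
0.08 [ 0.5144 -0.3184  0.0523] tool rot [4.5837 0.0073 0.0069] dp in tool(old) [ 0.     -0.0179 -0.0002]
0.12 [ 0.5145 -0.3178  0.0612] tool rot [6.8755 0.0109 0.0104] dp in tool(old) [ 0.     -0.0268 -0.0008]
0.16 [ 0.5146 -0.3169  0.0701] tool rot [9.1673 0.0145 0.0139] dp in tool(old) [ 0.0001 -0.0357 -0.0018]
```

>>> apply_moves:
  deltas:
    - {"dp": [0, 0, -0.0012], "rotation": [0, 0, 0], "jaw": -1}
    - {"dp": [0, -0.0022, 0.0001], "rotation": [0.57, 0, 0], "jaw": -1}
    - {"dp": [0, -0.0022, 0.0001], "rotation": [0.57, 0, 0], "jaw": -1}
    - {"dp": [0, -0.0022, 0.0001], "rotation": [0.57, 0, 0], "jaw": -1}
    - {"dp": [0, -0.0022, 0.0001], "rotation": [0.57, 0, 0], "jaw": -1}
    - {"dp": [0, -0.0022, 0.0001], "rotation": [0.57, 0, 0], "jaw": -1}
    - {"dp": [0, -0.0022, 0.0001], "rotation": [0.57, 0, 0], "jaw": -1}
    - {"dp": [0, -0.0022, 0.0001], "rotation": [0.57, 0, 0], "jaw": -1}
    - {"dp": [0, -0.0022, 0.0001], "rotation": [0.57, 0, 0], "jaw": -1}
    - {"dp": [0, -0.0022, 0.0001], "rotation": [0.57, 0, 0], "jaw": -1}
    - {"dp": [0, -0.0022, 0.0001], "rotation": [0.57, 0, 0], "jaw": -1}

```text
clock: 4.58
tool_pos: [0.5143, -0.3184, 0.0554]
ee_rot: [-0.133, -2.045, 2.25]
wrist_force: [5.2, 17.4, -14.8]
finger_gap: 0.0088
```

Run:
```python
from h import *
s=arm.read_state(); print(s["finger_gap"],s["wrist_force"])
cv2.imwrite("pics/t3.png",arm.snapshot("top")[:,:,::-1]);cv2.imwrite("pics/s3.png",arm.snapshot("scene")[:,:,::-1])
crop(cv2.imread("pics/t3.png"),245,140,405,275,5,"pics/t3c.png")
```

```text
0.008823569471822555 [  5.1811  17.3642 -14.7874]
```

View pics/t3c.png

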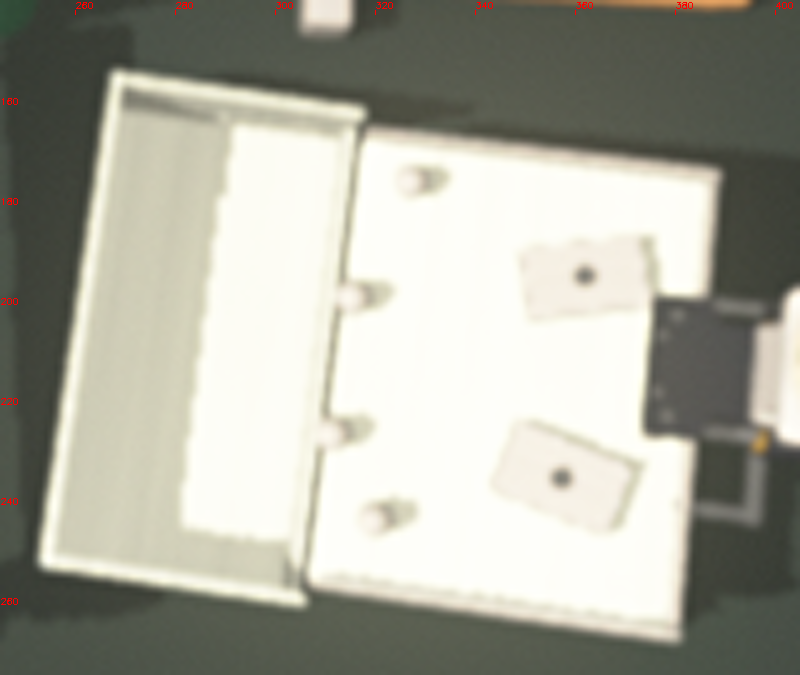

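View pics/s3.png

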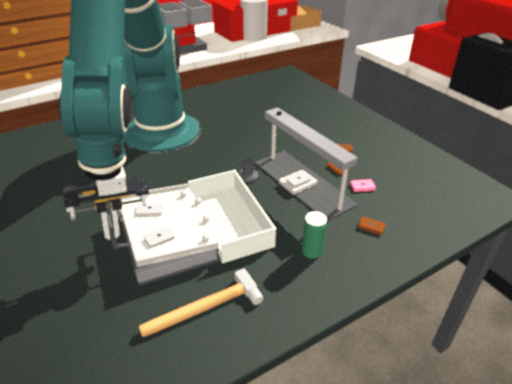

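>>> apply_moves:
  deltas:
    - {"dp": [0, -0.0022, -0.0005], "rotation": [0.57, 0, 0], "jaw": -1}
    - {"dp": [0, -0.0022, -0.0005], "rotation": [0.57, 0, 0], "jaw": -1}
    - {"dp": [0, -0.0022, 0.0001], "rotation": [0.57, 0, 0], "jaw": -1}
    - {"dp": [0, 0, 0], "rotation": [0, 0, 0], "jaw": -1}
    - {"dp": [0, 0, 0], "rotation": [0, 0, 0], "jaw": -1}
    - {"dp": [0, 0, 0], "rotation": [0, 0, 0], "jaw": -1}
    - {"dp": [0, 0, 0], "rotation": [0, 0, 0], "jaw": -1}
    - {"dp": [0, 0, 0], "rotation": [0, 0, 0], "jaw": -1}
    - {"dp": [0, 0, 0], "rotation": [0, 0, 0], "jaw": -1}
    - {"dp": [0, 0, 0], "rotation": [0, 0, 0], "jaw": -1}

```text
clock: 5.92
tool_pos: [0.5144, -0.3178, 0.0623]
ee_rot: [-0.132, -2.009, 2.28]
wrist_force: [3.0, 13.3, -9.7]
finger_gap: 0.0088
```

Run:
```python
from h import *
s=arm.read_state(); print(s["finger_gap"],s["wrist_force"])
cv2.imwrite("pics/t4.png",arm.snapshot("top")[:,:,::-1])
crop(cv2.imread("pics/t4.png"),245,140,405,275,5,"pics/t4c.png")
```

```text
0.008813354013754143 [ 2.9744 13.3084 -9.6549]
```

View pics/t4c.png

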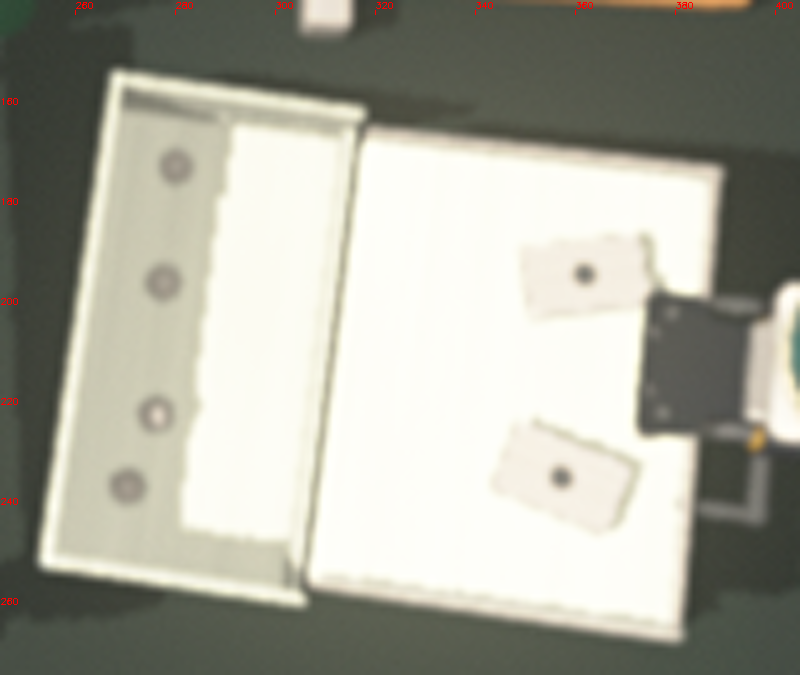

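>>> apply_moves:
  deltas:
    - {"dp": [0, 0.0022, -0.0001], "rotation": [-0.57, 0, 0], "jaw": -1}
    - {"dp": [0, 0.0044, -0.0001], "rotation": [-1.14, 0, 0], "jaw": -1}
    - {"dp": [0, 0.0044, -0.0001], "rotation": [-1.14, 0, 0], "jaw": -1}
    - {"dp": [0, 0.0044, -0.0001], "rotation": [-1.14, 0, 0], "jaw": -1}
    - {"dp": [0, 0.0044, -0.0001], "rotation": [-1.14, 0, 0], "jaw": -1}
    - {"dp": [0, 0.0044, -0.0001], "rotation": [-1.14, 0, 0], "jaw": -1}
    - {"dp": [0, 0.0044, 0], "rotation": [-1.14, 0, 0], "jaw": -1}
    - {"dp": [0, 0.001, 0], "rotation": [0, 0, 0], "jaw": -1}
    - {"dp": [0, 0, 0], "rotation": [0, 0, 0], "jaw": -1}

```text
clock: 7.1
tool_pos: [0.5145, -0.3185, 0.0341]
ee_rot: [-0.141, -2.158, 2.148]
wrist_force: [-5.2, 22.6, 15.9]
finger_gap: 0.0088
```

Run:
```python
from h import *
s=arm.read_state(); print(s["finger_gap"],s["wrist_force"],s["tool_pos"])
R0=R.from_rotvec(s["ee_rot"]).as_matrix(); print(R0, "grasp pt z",(s["tool_pos"]-.019*R0[:,1]))
```

```text
0.00884774004939447 [-5.1817 22.6312 15.9389] [ 0.5145 -0.3185  0.0341]
[[-0.9913 -0.0002 -0.1313]
 [ 0.1313  0.0043 -0.9913]
 [ 0.0007 -1.     -0.0043]] grasp pt z [ 0.5145 -0.3186  0.0531]
```

>>> apply_moves:
  deltas:
    - {"dp": [0, 0, -0.001], "rotation": [0, 0, 0], "jaw": -0.4}
    - {"dp": [0, 0, 0], "rotation": [0, 0, 0], "jaw": -0.4}
    - {"dp": [0, 0, 0], "rotation": [0, 0, 0], "jaw": -0.4}
    - {"dp": [0, -0.02, 0], "rotation": [0, 0, 0], "jaw": -0.4}
    - {"dp": [0, -0.04, 0], "rotation": [0, 0, 0], "jaw": -0.4}
    - {"dp": [0, -0.05, 0], "rotation": [0, 0, 0], "jaw": 0}
    - {"dp": [0.01, -0.05, -0.02], "rotation": [0, 0, 0], "jaw": 0.2}
    - {"dp": [0.01, 0, -0.05], "rotation": [0, 0, 0], "jaw": 0.3}
    - {"dp": [0, 0, -0.03], "rotation": [0, 0, 0], "jaw": 0.3}
    - {"dp": [0, 0, 0], "rotation": [0, 0, 0], "jaw": 0.3}
    - {"dp": [0, 0, 0], "rotation": [0, 0, 0], "jaw": 0.3}

```text
clock: 8.48
tool_pos: [0.5075, -0.2203, 0.1938]
ee_rot: [-0.146, -2.151, 2.153]
wrist_force: [-0.2, -0.2, -0.0]
finger_gap: 0.0615
```

Run:
```python
from h import *
s=arm.read_state(); print(s["finger_gap"],s["wrist_force"],s["tool_pos"],s["joint_pos"])
cv2.imwrite("pics/w5.png",arm.snapshot("wrist")[:,:,::-1])
np.save("w5.npy",np.r_[s["tool_pos"],s["ee_rot"]])
```

```text
0.06149825202555651 [-0.2479 -0.1742 -0.0333] [ 0.5075 -0.2203  0.1938] [ 0.3951  0.3018 -0.05    1.8067  0.0177  1.0326 -1.3672]
```

View pics/w5.png

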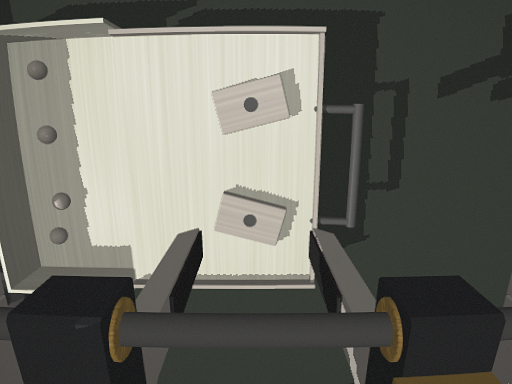

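Run:
```python
from h import *
im=cv2.imread("pics/w5.png"); 
lab=cv2.cvtColor(im,cv2.COLOR_BGR2LAB).astype(int)
for p in [(250,85),(235,100),(180,100),(290,105),(240,205),(250,235),(280,225),(255,198)]: print(p,im[p[1],p[0]],lab[p[1],p[0]])
crop(im,200,60,310,260,4,"pics/w5c.png")
```

```text
(250, 85) [174 185 192] [193 129 134]
(235, 100) [180 191 198] [198 129 134]
(180, 100) [208 223 222] [226 125 135]
(290, 105) [140 152 152] [160 126 134]
(240, 205) [170 182 191] [190 129 135]
(250, 235) [166 177 186] [185 129 135]
(280, 225) [164 175 183] [183 129 135]
(255, 198) [117 127 129] [135 127 134]
```

View pics/w5c.png

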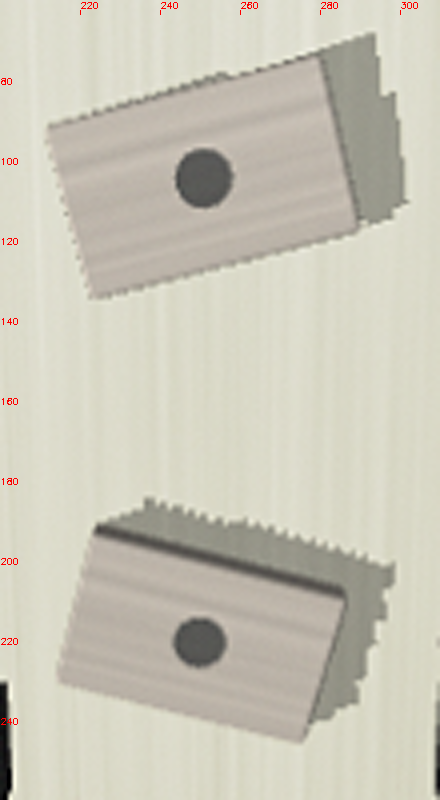

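```bash
cat >> h.py <<'E'
def plate(im,c,uv,z,Lmin=165,amin=128,draw=None):
    """top face of plate as red-tinted blob around uv -> world centre, yaw of long axis, size"""
    lab=cv2.cvtColor(cv2.GaussianBlur(im,(3,3),0),cv2.COLOR_BGR2LAB)
    m=((lab[:,:,0]>Lmin)&(lab[:,:,1]>=amin)).astype(np.uint8)
    m=cv2.morphologyEx(m,cv2.MORPH_OPEN,np.ones((3,3)))
    cs=cv2.findContours(m,cv2.RETR_EXTERNAL,cv2.CHAIN_APPROX_NONE)[0]
    k=[q for q in cs if cv2.pointPolygonTest(q,uv,False)>=0][0]
    W=onz(c,k.reshape(-1,2),z)[:,:2]
    (cx,cy),(w,h),a=cv2.minAreaRect((W*1000).astype(np.float32))
    if w<h: w,h=h,w; a+=90
    if draw is not None: cv2.drawContours(draw,[k],-1,(0,0,255),1)
    return np.array([cx,cy])/1000,(a+90)%180-90,(w,h)
E
python3 - <<'E'
from h import *
im=cv2.imread("pics/w5.png"); w=np.load("w5.npy"); c=cam("wrist",dict(tool_pos=w[:3],ee_rot=w[3:]))
d=im.copy()
for uv in [(250,85),(240,205)]: print(plate(im,c,uv,.062,draw=d))
print("holes",onz(c,[(250.3,104),(249.5,219.7)],.062))
cv2.imwrite("pics/w5d.png",d[40:270,190:330].repeat(3,0).repeat(3,1))
E
```

```text
(array([ 0.587 , -0.2272]), -83.63302230834961, (62.46342468261719, 39.48551940917969))
(array([ 0.4792, -0.2111]), 67.18389129638672, (62.808292388916016, 37.94264602661133))
holes [[ 0.5871 -0.2274  0.062 ]
 [ 0.4797 -0.2115  0.062 ]]
```

View pics/w5d.png

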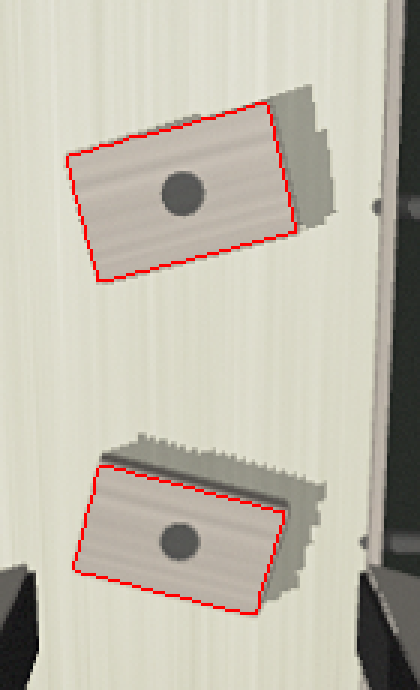

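```bash
cat >> h.py <<'E'
def lean(yaw,phi=38):
    u=np.array([np.cos(np.radians(yaw)),np.sin(np.radians(yaw)),0]); f=np.radians(phi)
    yt=np.sin(f)*u+np.array([0,0,-np.cos(f)]); zt=np.cross(u,[0,0,1])
    return Rt(yt,zt),u
E
python3 - <<'E'
from h import *
Rm,u=lean(96.4); print(Rm)
P=np.array([.587,-.2273,.0575])+.005*u
go(P-Rm[:,1]*.06,Rm); go(P,Rm)
E
```

```text
[[ 0.0878 -0.0686  0.9938]
 [-0.7831  0.6118  0.1115]
 [-0.6157 -0.788  -0.    ]]
clock 8.53 pos [ 0.5074 -0.2206  0.1935] rot [-34.42 -99.83  26.79] |rot| 108.9 then dp(new frame) [0.0921 0.0407 0.0784] or dp(old frame) [-0.0876  0.0888  0.0269]
clock 8.53 pos [ 0.5074 -0.2206  0.1935] rot [-34.42 -99.83  26.79] |rot| 108.9 then dp(new frame) [0.0921 0.1007 0.0784] or dp(old frame) [-0.0785  0.1361 -0.009 ]
```

>>> apply_moves:
  deltas:
    - {"dp": [0, 0, 0], "rotation": [-2.459, -7.13, 1.914], "jaw": 0.3}
    - {"dp": [0, 0, 0], "rotation": [-2.459, -7.13, 1.914], "jaw": 0.3}
    - {"dp": [0, 0, 0], "rotation": [-2.459, -7.13, 1.914], "jaw": 0.3}
    - {"dp": [0, 0, 0], "rotation": [-2.459, -7.13, 1.914], "jaw": 0.3}
    - {"dp": [0, 0, 0], "rotation": [-2.459, -7.13, 1.914], "jaw": 0.3}
    - {"dp": [0, 0, 0], "rotation": [-2.459, -7.13, 1.914], "jaw": 0.3}
    - {"dp": [0, 0, 0], "rotation": [-2.459, -7.13, 1.914], "jaw": 0.3}
    - {"dp": [0, 0, 0], "rotation": [-2.459, -7.13, 1.914], "jaw": 0.3}
    - {"dp": [0, 0, 0], "rotation": [-2.459, -7.13, 1.914], "jaw": 0.3}
    - {"dp": [0, 0, 0], "rotation": [-2.459, -7.13, 1.914], "jaw": 0.3}
    - {"dp": [0, 0, 0], "rotation": [-2.459, -7.13, 1.914], "jaw": 0.3}
    - {"dp": [0, 0, 0], "rotation": [-2.459, -7.13, 1.914], "jaw": 0.3}
    - {"dp": [0, 0, 0], "rotation": [-2.459, -7.13, 1.914], "jaw": 0.3}
    - {"dp": [0, 0, 0], "rotation": [-2.459, -7.13, 1.914], "jaw": 0.3}
    - {"dp": [0, 0, 0], "rotation": [0, 0, 0], "jaw": 0.3}

```text
clock: 10.4
tool_pos: [0.5074, -0.2206, 0.1922]
ee_rot: [-0.782, 1.403, -0.621]
wrist_force: [-0.3, 0.7, 0.3]
finger_gap: 0.0607
```

Run:
```python
from h import *
print(arm.read_state()["joint_pos"])
Rm,u=lean(96.4)
P=np.array([.587,-.2273,.0575])+.005*u
go(P-Rm[:,1]*.06,Rm); go(P,Rm)
```

```text
[ 0.9239  0.6335 -0.4315  1.5241 -0.2752  1.4489  0.7183]
clock 10.40 pos [ 0.5074 -0.2206  0.1922] rot [ 0.02 -0.08 -0.1 ] |rot| 0.1 then dp(new frame) [0.0912 0.0396 0.0783] or dp(old frame) [0.0912 0.0394 0.0785]
clock 10.40 pos [ 0.5074 -0.2206  0.1922] rot [ 0.02 -0.08 -0.1 ] |rot| 0.1 then dp(new frame) [0.0912 0.0996 0.0783] or dp(old frame) [0.0913 0.0994 0.0785]
```

>>> apply_moves:
  deltas:
    - {"dp": [0.0228, 0.0099, 0.0196], "rotation": [0, 0, 0], "jaw": 0.3}
    - {"dp": [0.0228, 0.0099, 0.0196], "rotation": [0, 0, 0], "jaw": 0.3}
    - {"dp": [0.0228, 0.0099, 0.0196], "rotation": [0, 0, 0], "jaw": 0.3}
    - {"dp": [0.0228, 0.0099, 0.0196], "rotation": [0, 0, 0], "jaw": 0.3}
    - {"dp": [0, 0, 0], "rotation": [0, 0, 0], "jaw": 0.3}

```text
clock: 11.02
tool_pos: [0.5906, -0.2579, 0.1038]
ee_rot: [-0.782, 1.405, -0.622]
wrist_force: [0.2, -0.2, 0.3]
finger_gap: 0.0616
```

Run:
```python
from h import *
s=arm.read_state()
im=arm.snapshot("wrist")[:,:,::-1].copy(); cv2.imwrite("pics/w6.png",im)
c=cam("wrist",s); print(proj(c,[[.587,-.2273,.062],[.4795,-.2113,.062]]))
Rm,u=lean(96.4)
P=np.array([.587,-.2273,.0575])+.005*u
go(P,Rm)
```

```text
[[254.0037 216.1289]
 [116.4323 182.1029]]
clock 11.07 pos [ 0.5904 -0.2578  0.1051] rot [ 0.05 -0.13 -0.05] |rot| 0.2 then dp(new frame) [0.0011 0.0595 0.    ] or dp(old frame) [0.0012 0.0595 0.0001]
```

View pics/w6.png

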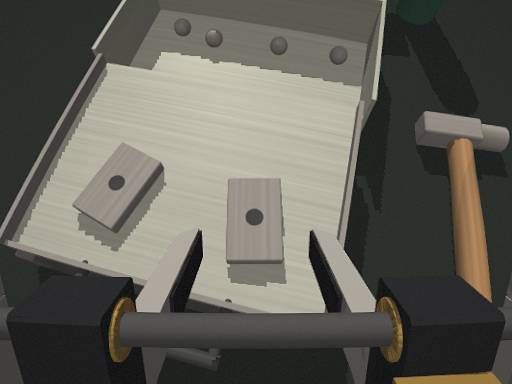

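>>> apply_moves:
  deltas:
    - {"dp": [0.001, 0.02, 0], "rotation": [0, 0, 0], "jaw": 0.3}
    - {"dp": [0, 0.02, 0], "rotation": [0, 0, 0], "jaw": 0.3}
    - {"dp": [0, 0.012, 0], "rotation": [0, 0, 0], "jaw": 0.3}
    - {"dp": [0, 0.0075, 0], "rotation": [0, 0, 0], "jaw": 0.3}
    - {"dp": [0, 0, 0], "rotation": [0, 0, 0], "jaw": 0.3}
    - {"dp": [0, 0, 0], "rotation": [0, 0, 0], "jaw": 0.3}
  squeeze: 30

```text
clock: 11.82
tool_pos: [0.5868, -0.2227, 0.0585]
ee_rot: [-0.783, 1.401, -0.621]
wrist_force: [-0.4, -0.2, 0.9]
finger_gap: 0.061
```

Run:
```python
from h import *
s=arm.read_state()
im=arm.snapshot("wrist")[:,:,::-1].copy(); cv2.imwrite("pics/w7.png",im)
c=cam("wrist",s); print(proj(c,[[.587,-.2273,.062]]),s["wrist_force"])
Rm,u=lean(96.4)
P=np.array([.587,-.2273,.0575])+.005*u
go(P,Rm)
```

```text
[[253.3322 248.1373]] [-0.4203 -0.2474  0.8913]
clock 11.88 pos [ 0.5869 -0.2226  0.0585] rot [ 0.02  0.03 -0.01] |rot| 0.0 then dp(new frame) [ 0.0004  0.001  -0.0004] or dp(old frame) [ 0.0004  0.001  -0.0004]
```

View pics/w7.png

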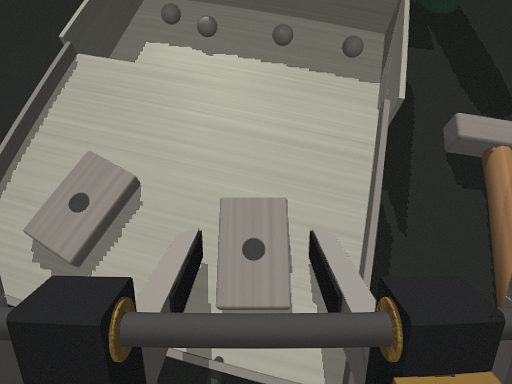

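>>> apply_moves:
  deltas:
    - {"dp": [0.0003, 0.001, -0.0004], "rotation": [0, 0, 0], "jaw": 0.3}
    - {"dp": [0, 0, 0], "rotation": [0, 0, 0], "jaw": -0.5}
    - {"dp": [0, 0, 0], "rotation": [0, 0, 0], "jaw": -0.5}
    - {"dp": [0, 0, 0], "rotation": [0, 0, 0], "jaw": -0.5}
    - {"dp": [0, 0, 0], "rotation": [0, 0, 0], "jaw": -0.5}

```text
clock: 12.5
tool_pos: [0.5862, -0.2218, 0.0571]
ee_rot: [-0.784, 1.401, -0.62]
wrist_force: [-1.1, -0.2, 0.3]
finger_gap: 0.0396
```

Run:
```python
from h import *
s=arm.read_state(); print(s["finger_gap"],s["wrist_force"],s["tool_pos"])
cv2.imwrite("pics/w8.png",arm.snapshot("wrist")[:,:,::-1])
```

```text
0.03961952577981455 [-1.1266 -0.1557  0.3153] [ 0.5862 -0.2218  0.0571]
```

View pics/w8.png

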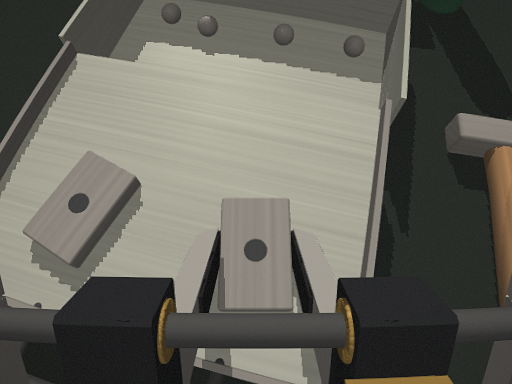

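>>> apply_moves:
  deltas:
    - {"dp": [-0.0062, -0.0079, 0], "rotation": [0, 0, 0], "jaw": -0.5}
    - {"dp": [-0.0123, -0.0158, 0], "rotation": [0, 0, 0], "jaw": -0.5}
    - {"dp": [-0.0185, -0.0237, 0], "rotation": [0, 0, 0], "jaw": -0.5}
    - {"dp": [-0.0185, -0.0237, 0], "rotation": [0, 0, 0], "jaw": -0.5}
    - {"dp": [-0.0185, -0.0237, 0], "rotation": [0, 0, 0], "jaw": -0.5}
    - {"dp": [0, 0, 0], "rotation": [0, 0, 0], "jaw": -0.5}

```text
clock: 13.3
tool_pos: [0.5873, -0.2223, 0.1807]
ee_rot: [-0.784, 1.397, -0.624]
wrist_force: [-0.3, 0.7, -2.5]
finger_gap: 0.0396
```

Run:
```python
from h import *
s=arm.read_state(); print(s["finger_gap"],s["wrist_force"],s["tool_pos"])
Rm,u=lean(93)
C=np.array([.5226,.2257,0])
go(C-.12*u+[0,0,.11],Rm)
cv2.imwrite("pics/w9.png",arm.snapshot("wrist")[:,:,::-1])
```

```text
0.039591862628495414 [-0.3256  0.7002 -2.4647] [ 0.5873 -0.2223  0.1807]
clock 13.30 pos [ 0.5873 -0.2223  0.1807] rot [1.99 2.85 0.13] |rot| 3.5 then dp(new frame) [-0.2171  0.2593 -0.0412] or dp(old frame) [-0.2193  0.2599 -0.0213]
```

View pics/w9.png

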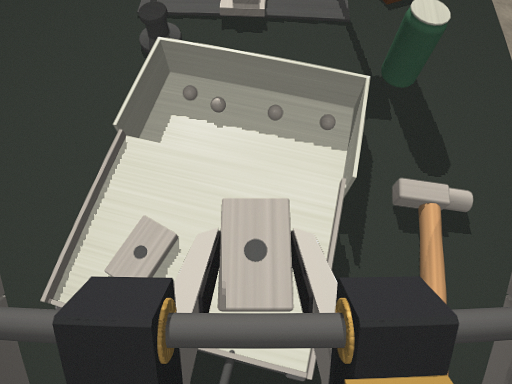

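>>> apply_moves:
  deltas:
    - {"dp": [0, 0, 0], "rotation": [1.99, 2.85, 0.13], "jaw": -0.5}
    - {"dp": [-0.0217, 0.0259, -0.0041], "rotation": [0, 0, 0], "jaw": -0.5}
    - {"dp": [-0.0217, 0.0259, -0.0041], "rotation": [0, 0, 0], "jaw": -0.5}
    - {"dp": [-0.0217, 0.0259, -0.0041], "rotation": [0, 0, 0], "jaw": -0.5}
    - {"dp": [-0.0217, 0.0259, -0.0041], "rotation": [0, 0, 0], "jaw": -0.5}
    - {"dp": [-0.0217, 0.0259, -0.0041], "rotation": [0, 0, 0], "jaw": -0.5}
    - {"dp": [-0.0217, 0.0259, -0.0041], "rotation": [0, 0, 0], "jaw": -0.5}
    - {"dp": [-0.0217, 0.0259, -0.0041], "rotation": [0, 0, 0], "jaw": -0.5}
    - {"dp": [-0.0217, 0.0259, -0.0041], "rotation": [0, 0, 0], "jaw": -0.5}
    - {"dp": [-0.0217, 0.0259, -0.0041], "rotation": [0, 0, 0], "jaw": -0.5}
    - {"dp": [-0.0217, 0.0259, -0.0041], "rotation": [0, 0, 0], "jaw": -0.5}
    - {"dp": [0, 0, 0], "rotation": [0, 0, 0], "jaw": -0.5}
    - {"dp": [0, 0, 0], "rotation": [0, 0, 0], "jaw": -0.5}

```text
clock: 14.98
tool_pos: [0.5277, 0.1053, 0.1076]
ee_rot: [-0.742, 1.435, -0.667]
wrist_force: [0.5, -0.7, -1.9]
finger_gap: 0.0391
```

Run:
```python
from h import *
s=arm.read_state(); print(s["finger_gap"],s["wrist_force"],s["tool_pos"],s["joint_pos"])
c=cam("wrist",s); print(proj(c,[[.5226,.2257,.032]]))
np.save("w10.npy",np.r_[s["tool_pos"],s["ee_rot"]])
im=arm.snapshot("wrist")[:,:,::-1]
cv2.imwrite("pics/w10.png",im); crop(im,190,30,350,180,5,"pics/w10c.png")
```

```text
0.039097809129326005 [ 0.5009 -0.7458 -1.9123] [0.5277 0.1053 0.1076] [ 0.5895  0.5789 -0.585   1.9142 -0.4665  0.8761  0.4457]
[[255.4849 136.947 ]]
```

View pics/w10.png

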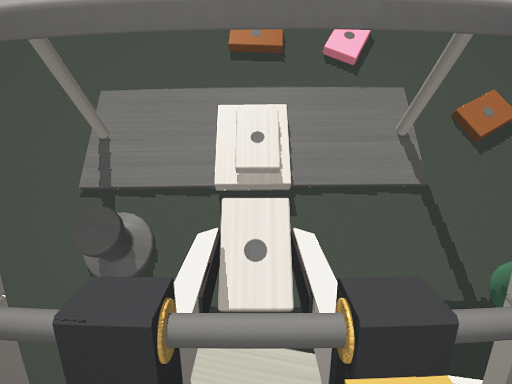

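View pics/w10c.png

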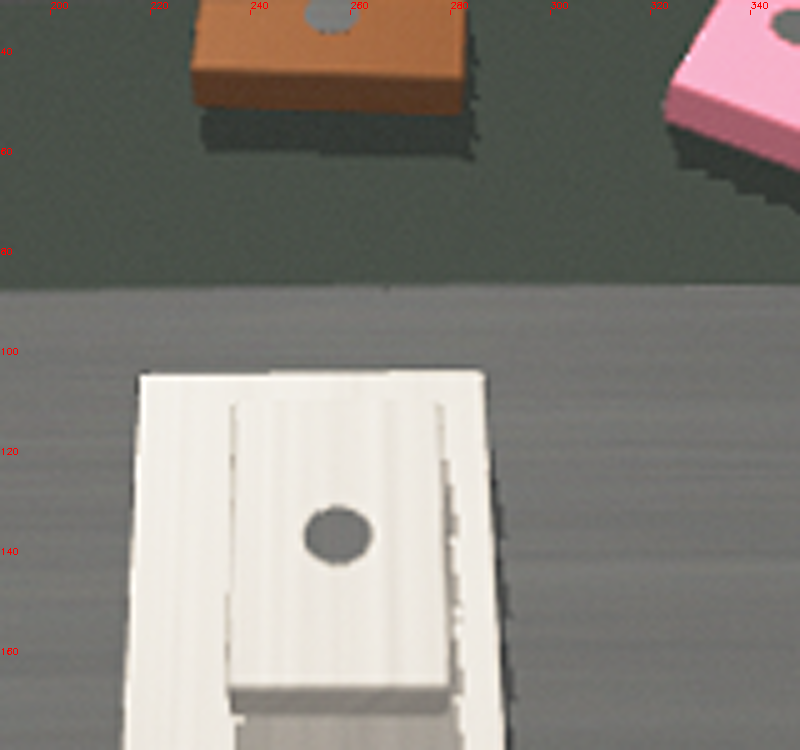

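Run:
```python
from h import *
w=np.load("w10.npy"); c=cam("wrist",dict(tool_pos=w[:3],ee_rot=w[3:]))
f=lambda P:[(190+(a+.5)/5-.5,30+(b+.5)/5-.5) for a,b in P]
q=onz(c,f([(232,420),(229,680),(438,420),(449,680),(337.5,535),(229,688),(450,688)]),.032); print(q)
for a,b in [(0,1),(2,3)]:
    d=q[a]-q[b]; print("edge yaw",np.degrees(np.arctan2(d[1],d[0])))
print("near edge len",np.linalg.norm(q[5]-q[6]),"near edge normal yaw",np.degrees(np.arctan2(*(q[6]-q[5])[:2][::-1]))+90,"width",np.linalg.norm(q[0]-q[2]))
m=(q[5]+q[6])/2; print("near mid",m, "dist to hole",np.linalg.norm(m-q[4]))
# held plate
cw=cam("wrist",dict(tool_pos=np.array([.5862,-.2218,.0571]),ee_rot=np.array([-.784,1.401,-.62])))
h=onz(cw,[(255.5,249)],.062)[0]; Rm=R.from_rotvec([-.784,1.401,-.62]).as_matrix()
print("held hole",h,"in tool",Rm.T@(h-[.5862,-.2218,.0571]))
e=onz(cw,[(221,199),(218,309),(289,199),(293,310)],.062)
for a,b in [(0,1),(2,3)]:
    d=e[a]-e[b]; print("held edge yaw",np.degrees(np.arctan2(d[1],d[0])))
print("tool u yaw",np.degrees(np.arctan2(Rm[1,1],Rm[0,1])))
```

```text
[[0.5028 0.2513 0.032 ]
 [0.5063 0.195  0.032 ]
 [0.542  0.253  0.032 ]
 [0.5451 0.1968 0.032 ]
 [0.5241 0.2261 0.032 ]
 [0.5064 0.1934 0.032 ]
 [0.5453 0.1952 0.032 ]]
edge yaw 93.59017895150123
edge yaw 93.1606012688009
near edge len 0.038928933157156474 near edge normal yaw 92.6413523546711 width 0.039261052248478784
near mid [0.5259 0.1943 0.032 ] dist to hole 0.0319117014837851
held hole [ 0.5877 -0.2271  0.062 ] in tool [ 0.0013 -0.0072  0.0009]
held edge yaw 97.07904500090793
held edge yaw 96.20470913075626
tool u yaw 96.53566141031517
```

```bash
cat >> h.py <<'E'
def place(C,yaw,ztop,off):
    Rm,u=lean(yaw); return np.array([C[0],C[1],ztop])-Rm@np.array(off),Rm
E
python3 - <<'E'
from h import *
T,Rm=place([.5241,.2261],93.3,.044,[.0013,-.0072,.0009]); print(T)
go(T+[0,0,.006]-Rm[:,1]*.08,Rm)
print("up in tool",Rm.T@[0,0,1])
E
```

```text
[0.5229 0.2315 0.0391]
clock 15.03 pos [0.5279 0.105  0.1076] rot [-0.08 -0.51 -0.14] |rot| 0.5 then dp(new frame) [-0.0613  0.0472  0.0022] or dp(old frame) [-0.0612  0.0473  0.0016]
up in tool [-0.6157 -0.788   0.    ]
```

>>> apply_moves:
  deltas:
    - {"dp": [-0.0204, 0.0157, 0.0007], "rotation": [0, -0.5, 0], "jaw": -0.5}
    - {"dp": [-0.0204, 0.0157, 0.0007], "rotation": [0, 0, 0], "jaw": -0.5}
    - {"dp": [-0.0204, 0.0158, 0.0008], "rotation": [0, 0, 0], "jaw": -0.5}
    - {"dp": [0, 0.02, 0], "rotation": [0, 0, 0], "jaw": -0.5}
    - {"dp": [0, 0.02, 0], "rotation": [0, 0, 0], "jaw": -0.5}
    - {"dp": [0, 0.02, 0], "rotation": [0, 0, 0], "jaw": -0.5}
    - {"dp": [0, 0.01, 0], "rotation": [0, 0, 0], "jaw": -0.5}
    - {"dp": [0, 0, 0], "rotation": [0, 0, 0], "jaw": -0.5}
    - {"dp": [0, 0, 0], "rotation": [0, 0, 0], "jaw": -0.5}

```text
clock: 16.15
tool_pos: [0.5235, 0.2264, 0.0541]
ee_rot: [-0.745, 1.424, -0.661]
wrist_force: [0.9, -0.9, -2.0]
finger_gap: 0.0398
```

Run:
```python
from h import *
T,Rm=place([.5241,.2261],93.3,.044,[.0013,-.0072,.0009])
s=arm.read_state(); print(s["finger_gap"],s["wrist_force"],s["joint_pos"])
go(T+[0,0,.006],Rm);go(T,Rm)
im=arm.snapshot("wrist")[:,:,::-1];cv2.imwrite("pics/w11.png",im)
im=arm.snapshot("scene")[:,:,::-1];crop(im,230,80,390,220,5,"pics/s11.png")
```

```text
0.03979081115439692 [ 0.8867 -0.8555 -1.9657] [ 0.3998  0.6738 -0.6262  1.9588 -0.5055  0.633   0.3663]
clock 16.15 pos [0.5235 0.2264 0.0541] rot [-0.06  0.13 -0.16] |rot| 0.2 then dp(new frame) [ 0.0015  0.0102 -0.0003] or dp(old frame) [ 0.0015  0.0102 -0.0003]
clock 16.15 pos [0.5235 0.2264 0.0541] rot [-0.06  0.13 -0.16] |rot| 0.2 then dp(new frame) [ 0.0052  0.0149 -0.0003] or dp(old frame) [ 0.0052  0.0149 -0.0003]
```

View pics/w11.png

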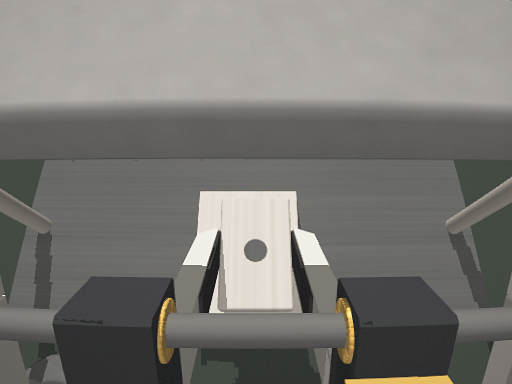

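View pics/s11.png

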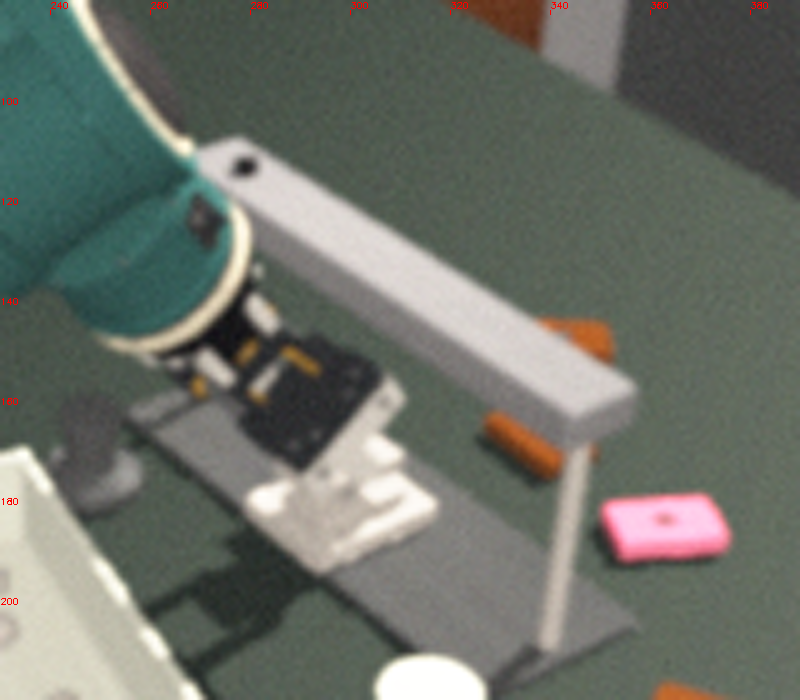

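>>> apply_moves:
  deltas:
    - {"dp": [0.0008, 0.0051, -0.0003], "rotation": [0, 0, 0], "jaw": -0.5}
    - {"dp": [0.0007, 0.0051, 0], "rotation": [0, 0, 0], "jaw": -0.5}
    - {"dp": [0.0015, 0.002, 0], "rotation": [0, 0, 0], "jaw": -0.5}
    - {"dp": [0.0015, 0.002, 0], "rotation": [0, 0, 0], "jaw": -0.5}
    - {"dp": [0, 0, 0], "rotation": [0, 0, 0], "jaw": -0.5}
    - {"dp": [0, 0, 0], "rotation": [0, 0, 0], "jaw": -0.5}

```text
clock: 17.0
tool_pos: [0.5226, 0.2318, 0.0397]
ee_rot: [-0.745, 1.425, -0.661]
wrist_force: [-0.6, 0.1, -2.8]
finger_gap: 0.0394
```

Run:
```python
from h import *
T,Rm=place([.5241,.2261],93.3,.044,[.0013,-.0072,.0009])
s=arm.read_state(); print(s["finger_gap"],s["wrist_force"])
go(T,Rm)
```

```text
0.03936171127934909 [-0.5678  0.058  -2.7716]
clock 17.00 pos [0.5226 0.2318 0.0397] rot [-0.02  0.13 -0.17] |rot| 0.2 then dp(new frame) [0.0006 0.0003 0.0003] or dp(old frame) [0.0006 0.0003 0.0003]
```

>>> apply_moves:
  deltas:
    - {"dp": [0.0006, 0.0004, 0.0003], "rotation": [0, 0, 0], "jaw": -0.5}
    - {"dp": [0.0002, 0.0003, 0], "rotation": [0, 0, 0], "jaw": -0.5}
    - {"dp": [0, 0, 0], "rotation": [0, 0, 0], "jaw": -0.5}

```text
clock: 17.38
tool_pos: [0.5229, 0.2316, 0.0391]
ee_rot: [-0.745, 1.425, -0.661]
wrist_force: [-3.0, -3.8, 6.7]
finger_gap: 0.0395
```

>>> apply_moves:
  deltas:
    - {"dp": [-0.0001, -0.0002, 0], "rotation": [0, 0, 0], "jaw": -0.08}
    - {"dp": [0, 0, 0], "rotation": [0, 0, 0], "jaw": 0.15}
    - {"dp": [0, 0, 0], "rotation": [0, 0, 0], "jaw": 0.15}
    - {"dp": [0, -0.01, 0], "rotation": [0, 0, 0], "jaw": 0.15}
    - {"dp": [0, -0.02, 0], "rotation": [0, 0, 0], "jaw": 0.15}
    - {"dp": [0, -0.03, 0], "rotation": [0, 0, 0], "jaw": 0.2}
    - {"dp": [0, -0.03, 0], "rotation": [0, 0, 0], "jaw": 0.3}
    - {"dp": [0.02, -0.03, 0], "rotation": [0, 0, 0], "jaw": 0.3}
    - {"dp": [0.02, -0.01, 0], "rotation": [0, 0, 0], "jaw": 0.3}
    - {"dp": [0.02, 0, 0], "rotation": [0, 0, 0], "jaw": 0.3}
    - {"dp": [0, 0, 0], "rotation": [0, 0, 0], "jaw": 0.3}
    - {"dp": [0, 0, 0], "rotation": [0, 0, 0], "jaw": 0.3}

```text
clock: 18.88
tool_pos: [0.5298, 0.1055, 0.1037]
ee_rot: [-0.746, 1.426, -0.659]
wrist_force: [-0.2, -0.1, 0.2]
finger_gap: 0.0609
```

Run:
```python
from h import *
s=arm.read_state(); print(s["finger_gap"],s["wrist_force"],s["tool_pos"],s["joint_pos"])
c=cam("wrist",s); print(proj(c,[[.5241,.2261,.044],[.5241,.2261,.032]]))
np.save("w12.npy",np.r_[s["tool_pos"],s["ee_rot"]])
im=arm.snapshot("wrist")[:,:,::-1]
cv2.imwrite("pics/w12.png",im); crop(im,190,30,350,180,5,"pics/w12c.png")
```

```text
0.0608827052152775 [-0.1967 -0.0679  0.181 ] [0.5298 0.1055 0.1037] [ 0.5891  0.591  -0.5872  1.9085 -0.46    0.8725  0.4549]
[[255.7969 126.9354]
 [255.7565 134.6511]]
```

View pics/w12.png

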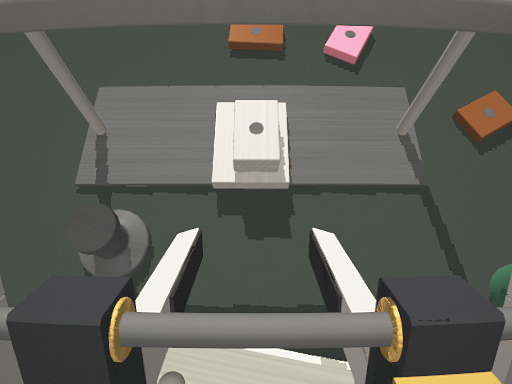

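View pics/w12c.png

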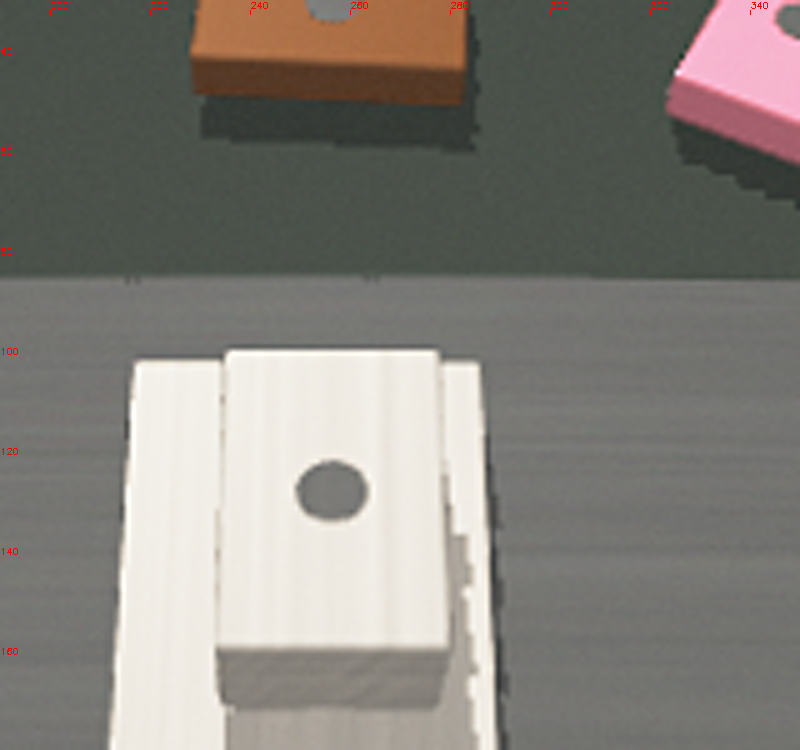

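Run:
```python
from h import *
Rm,u=lean(67.2); P=np.array([.4797,-.2113,.0575])+.005*u
go(P-Rm[:,1]*.08,Rm)
```

```text
clock 18.93 pos [0.5299 0.1055 0.1039] rot [16.17 20.71 -0.23] |rot| 26.3 then dp(new frame) [ 0.2701 -0.2321  0.0765] or dp(old frame) [ 0.2669 -0.2314 -0.0889]
```

>>> apply_moves:
  deltas:
    - {"dp": [0, 0, 0], "rotation": [4.04, 5.18, -0.06], "jaw": 0.3}
    - {"dp": [0, 0, 0], "rotation": [4.04, 5.18, -0.06], "jaw": 0.3}
    - {"dp": [0, 0, 0], "rotation": [4.04, 5.18, -0.06], "jaw": 0.3}
    - {"dp": [0, 0, 0], "rotation": [4.04, 5.18, -0.06], "jaw": 0.3}
    - {"dp": [0.0245, -0.0211, 0.0069], "rotation": [0, 0, 0], "jaw": 0.3}
    - {"dp": [0.0245, -0.0211, 0.0069], "rotation": [0, 0, 0], "jaw": 0.3}
    - {"dp": [0.0245, -0.0211, 0.0069], "rotation": [0, 0, 0], "jaw": 0.3}
    - {"dp": [0.0245, -0.0211, 0.0069], "rotation": [0, 0, 0], "jaw": 0.3}
    - {"dp": [0.0245, -0.0211, 0.0069], "rotation": [0, 0, 0], "jaw": 0.3}
    - {"dp": [0.0245, -0.0211, 0.0069], "rotation": [0, 0, 0], "jaw": 0.3}
    - {"dp": [0.0245, -0.0211, 0.0069], "rotation": [0, 0, 0], "jaw": 0.3}
    - {"dp": [0.0245, -0.0211, 0.0069], "rotation": [0, 0, 0], "jaw": 0.3}
    - {"dp": [0.0245, -0.0211, 0.0069], "rotation": [0, 0, 0], "jaw": 0.3}
    - {"dp": [0.0245, -0.0211, 0.0069], "rotation": [0, 0, 0], "jaw": 0.3}
    - {"dp": [0.0245, -0.0211, 0.0069], "rotation": [0, 0, 0], "jaw": 0.3}
    - {"dp": [0, 0, 0], "rotation": [0, 0, 0], "jaw": 0.3}
    - {"dp": [0, 0, 0], "rotation": [0, 0, 0], "jaw": 0.3}

```text
clock: 21.05
tool_pos: [0.4624, -0.2512, 0.1214]
ee_rot: [-0.42, 1.611, -1.012]
wrist_force: [-0.5, 1.5, -0.1]
finger_gap: 0.0609
```

Run:
```python
from h import *
Rm,u=lean(67.2); P=np.array([.4797,-.2113,.0575])+.005*u
s=arm.read_state(); print(s["joint_pos"])
go(P,Rm); c=cam("wrist",s)
im=arm.snapshot("wrist")[:,:,::-1].copy(); cv2.imwrite("pics/w13.png",im)
print(proj(c,[[.4797,-.2113,.062]])); crop(im,190,120,330,270,4,"pics/w13c.png")
```

```text
[ 1.0995  0.5643 -0.3844  1.8255 -0.4751  1.0824  0.6369]
clock 21.05 pos [ 0.4624 -0.2512  0.1214] rot [-0.03  0.01  0.01] |rot| 0.0 then dp(new frame) [0.0011 0.0802 0.0005] or dp(old frame) [0.0011 0.0802 0.0004]
[[254.2621 208.9634]]
```

View pics/w13.png

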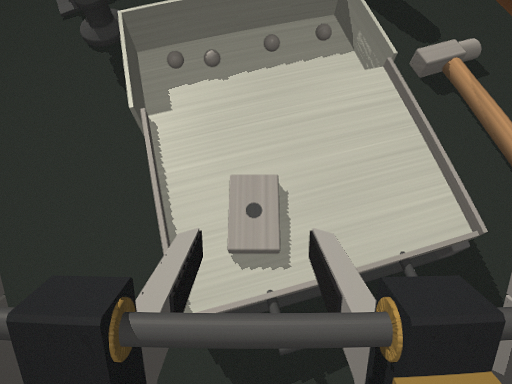

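View pics/w13c.png

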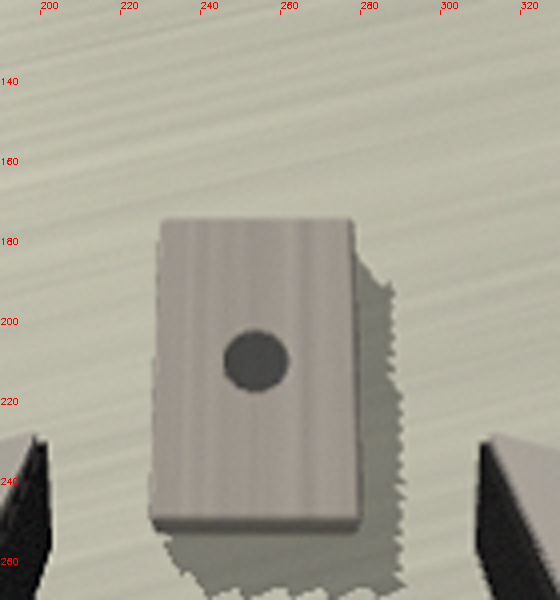

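>>> apply_moves:
  deltas:
    - {"dp": [0.0011, 0.025, 0.0004], "rotation": [0, 0, 0], "jaw": 0.3}
    - {"dp": [0, 0.025, 0], "rotation": [0, 0, 0], "jaw": 0.3}
    - {"dp": [0, 0.015, 0], "rotation": [0, 0, 0], "jaw": 0.3}
    - {"dp": [0, 0.01, 0], "rotation": [0, 0, 0], "jaw": 0.3}
    - {"dp": [0, 0.005, 0], "rotation": [0, 0, 0], "jaw": 0.3}
    - {"dp": [0, 0, 0], "rotation": [0, 0, 0], "jaw": 0.3}
    - {"dp": [0, 0, 0], "rotation": [0, 0, 0], "jaw": 0.3}

```text
clock: 21.98
tool_pos: [0.4813, -0.2086, 0.0579]
ee_rot: [-0.419, 1.611, -1.014]
wrist_force: [-0.8, -0.9, 0.5]
finger_gap: 0.0608
```

Run:
```python
from h import *
Rm,u=lean(67.2); P=np.array([.4797,-.2113,.0575])+.005*u
s=arm.read_state(); print(s["wrist_force"]); go(P,Rm)
```

```text
[-0.7942 -0.895   0.5258]
clock 21.98 pos [ 0.4813 -0.2086  0.0579] rot [-0.12 -0.05  0.07] |rot| 0.2 then dp(new frame) [-0.0013  0.0015 -0.0004] or dp(old frame) [-0.0013  0.0015 -0.0005]
```

>>> apply_moves:
  deltas:
    - {"dp": [-0.0012, 0.0015, -0.0004], "rotation": [0, 0, 0], "jaw": 0.3}
    - {"dp": [0, 0, 0], "rotation": [0, 0, 0], "jaw": -0.5}
    - {"dp": [0, 0, 0], "rotation": [0, 0, 0], "jaw": -0.5}
    - {"dp": [0, 0, 0], "rotation": [0, 0, 0], "jaw": -0.5}
    - {"dp": [0, 0, 0], "rotation": [0, 0, 0], "jaw": -0.5}
    - {"dp": [0, 0, 0], "rotation": [0, 0, 0], "jaw": -0.5}

```text
clock: 22.72
tool_pos: [0.4815, -0.2062, 0.0572]
ee_rot: [-0.419, 1.612, -1.013]
wrist_force: [-1.2, 0.1, 1.5]
finger_gap: 0.0396
```

Run:
```python
from h import *
s=arm.read_state(); print(s["finger_gap"],s["wrist_force"],s["tool_pos"],s["ee_rot"])
np.save("w14.npy",np.r_[s["tool_pos"],s["ee_rot"]])
im=arm.snapshot("wrist")[:,:,::-1]; cv2.imwrite("pics/w14.png",im); crop(im,190,180,330,320,4,"pics/w14c.png")
```

```text
0.03955830556693111 [-1.2243  0.1315  1.451 ] [ 0.4815 -0.2062  0.0572] [-0.4192  1.6116 -1.0135]
```

View pics/w14c.png

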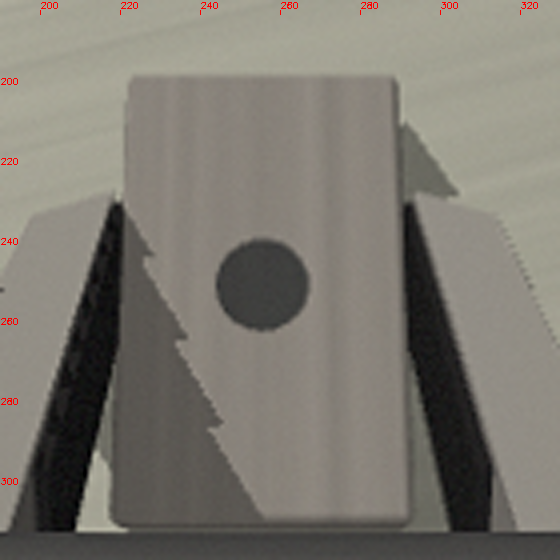

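Run:
```python
from h import *
w=np.load("w14.npy"); c=cam("wrist",dict(tool_pos=w[:3],ee_rot=w[3:])); Rm=R.from_rotvec(w[3:]).as_matrix()
h=onz(c,[(255.4,250.8)],.062)[0]; print("off",Rm.T@(h-w[:3]))
im=cv2.imread("pics/w8.png"); 
for n,r in [("w8",(220,200,290,310)),("w14",(222,200,288,308))]:
    im=cv2.imread(f"pics/{n}.png"); g=cv2.cvtColor(im,cv2.COLOR_BGR2GRAY)[230:270,240:272]
    m=(g<95).astype(np.uint8); M=cv2.moments(m,True); print(n,M["m00"],240+M["m10"]/M["m00"],230+M["m01"]/M["m00"])
Rm,u=lean(93.3)
s=arm.read_state(); R0=R.from_rotvec(s["ee_rot"]).as_matrix(); print("up in tool",R0.T@[0,0,1])
```

```text
off [ 0.0018 -0.0076  0.0011]
w8 407.0 255.05159705159704 249.76412776412775
w14 414.0 255.03140096618358 250.79710144927537
up in tool [-0.615  -0.7885  0.0006]
```

>>> apply_moves:
  deltas:
    - {"dp": [-0.0062, -0.0079, 0], "rotation": [0, 0, 0], "jaw": -0.5}
    - {"dp": [-0.0123, -0.0158, 0], "rotation": [0, 0, 0], "jaw": -0.5}
    - {"dp": [-0.0185, -0.0237, 0], "rotation": [0, 0, 0], "jaw": -0.5}
    - {"dp": [-0.0185, -0.0237, 0], "rotation": [0, 0, 0], "jaw": -0.5}
    - {"dp": [-0.0062, -0.0079, 0], "rotation": [0, 0, 0], "jaw": -0.5}
    - {"dp": [0, 0, 0], "rotation": [0, 0, 0], "jaw": -0.5}

```text
clock: 23.52
tool_pos: [0.4816, -0.2063, 0.1578]
ee_rot: [-0.42, 1.61, -1.015]
wrist_force: [0.6, -0.9, -1.6]
finger_gap: 0.0396
```

Run:
```python
from h import *
Rm,u=lean(93.3); s=arm.read_state(); print(s["finger_gap"],s["wrist_force"])
go(np.array([.5241,.2261,.125])-.12*u,Rm)
```

```text
0.03964568977619279 [ 0.5717 -0.8604 -1.6422]
clock 23.52 pos [ 0.4816 -0.2063  0.1578] rot [-16.18 -20.59   0.12] |rot| 26.2 then dp(new frame) [-0.2235  0.2163  0.0673] or dp(old frame) [-0.2224  0.2145 -0.0761]
```

>>> apply_moves:
  deltas:
    - {"dp": [0, 0, 0], "rotation": [-4.045, -5.15, 0.03], "jaw": -0.5}
    - {"dp": [0, 0, 0], "rotation": [-4.045, -5.15, 0.03], "jaw": -0.5}
    - {"dp": [0, 0, 0], "rotation": [-4.045, -5.15, 0.03], "jaw": -0.5}
    - {"dp": [0, 0, 0], "rotation": [-4.045, -5.15, 0.03], "jaw": -0.5}
    - {"dp": [-0.0224, 0.0216, 0.0067], "rotation": [0, 0, 0], "jaw": -0.5}
    - {"dp": [-0.0224, 0.0216, 0.0067], "rotation": [0, 0, 0], "jaw": -0.5}
    - {"dp": [-0.0224, 0.0216, 0.0067], "rotation": [0, 0, 0], "jaw": -0.5}
    - {"dp": [-0.0224, 0.0216, 0.0067], "rotation": [0, 0, 0], "jaw": -0.5}
    - {"dp": [-0.0224, 0.0216, 0.0067], "rotation": [0, 0, 0], "jaw": -0.5}
    - {"dp": [-0.0224, 0.0216, 0.0067], "rotation": [0, 0, 0], "jaw": -0.5}
    - {"dp": [-0.0224, 0.0216, 0.0067], "rotation": [0, 0, 0], "jaw": -0.5}
    - {"dp": [-0.0224, 0.0216, 0.0067], "rotation": [0, 0, 0], "jaw": -0.5}
    - {"dp": [-0.0224, 0.0216, 0.0067], "rotation": [0, 0, 0], "jaw": -0.5}
    - {"dp": [-0.0224, 0.0216, 0.0067], "rotation": [0, 0, 0], "jaw": -0.5}
    - {"dp": [0, 0, 0], "rotation": [0, 0, 0], "jaw": -0.5}
    - {"dp": [0, 0, 0], "rotation": [0, 0, 0], "jaw": -0.5}

```text
clock: 25.52
tool_pos: [0.5302, 0.1062, 0.1247]
ee_rot: [-0.747, 1.428, -0.663]
wrist_force: [0.1, -0.2, -2.5]
finger_gap: 0.0395
```

Run:
```python
from h import *
s=arm.read_state(); print(s["finger_gap"],s["wrist_force"],s["joint_pos"])
c=cam("wrist",s); print(proj(c,[[.5241,.2261,.044]]))
np.save("w15.npy",np.r_[s["tool_pos"],s["ee_rot"]])
im=arm.snapshot("wrist")[:,:,::-1]
cv2.imwrite("pics/w15.png",im); crop(im,190,60,350,200,5,"pics/w15c.png")
T,Rm=place([.5241,.2261],93.3,.056,[.0015,-.0076,.0009]); print(T)
go(T+[0,0,.006]-Rm[:,1]*.08,Rm)
```

```text
0.039527775902605124 [ 0.0738 -0.2074 -2.4668] [ 0.6054  0.5599 -0.6105  1.8993 -0.4513  0.9047  0.42  ]
[[255.0695 140.2924]]
[0.5229 0.2319 0.0509]
clock 25.57 pos [0.5304 0.1059 0.1248] rot [ 0.03 -0.08 -0.07] |rot| 0.1 then dp(new frame) [-0.0577  0.0512 -0.0003] or dp(old frame) [-0.0576  0.0513 -0.0004]
```

View pics/w15.png

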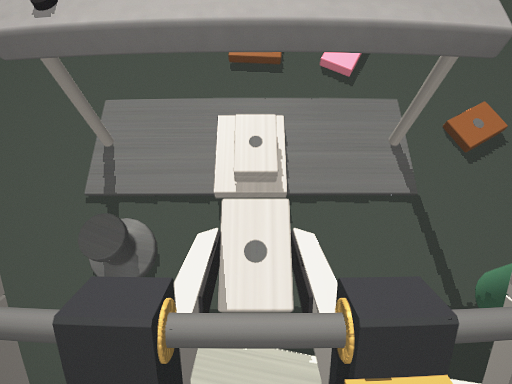

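View pics/w15c.png

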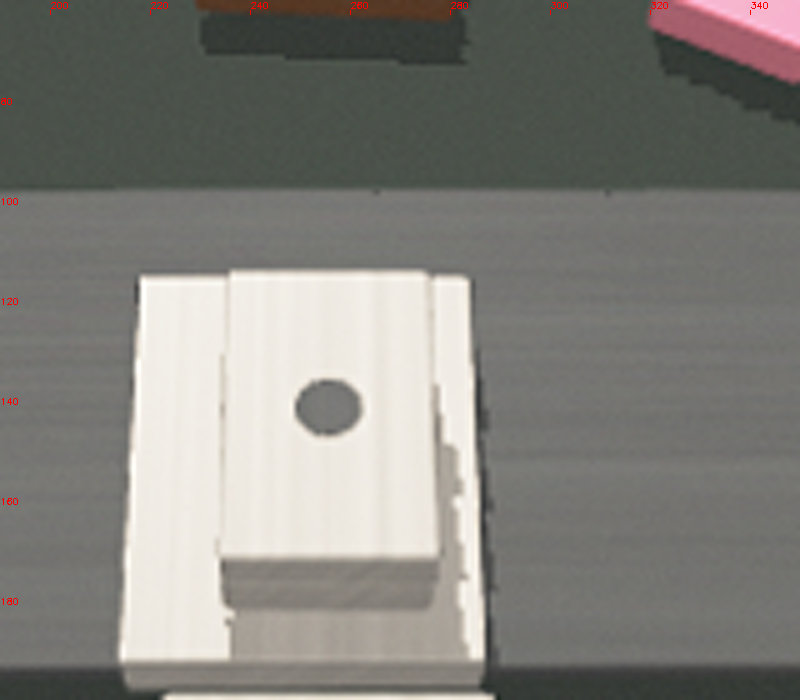

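>>> apply_moves:
  deltas:
    - {"dp": [-0.0192, 0.017, 0], "rotation": [0, 0, 0], "jaw": -0.5}
    - {"dp": [-0.0192, 0.017, 0], "rotation": [0, 0, 0], "jaw": -0.5}
    - {"dp": [-0.0192, 0.0172, 0], "rotation": [0, 0, 0], "jaw": -0.5}
    - {"dp": [0, 0.02, 0], "rotation": [0, 0, 0], "jaw": -0.5}
    - {"dp": [0, 0.02, 0], "rotation": [0, 0, 0], "jaw": -0.5}
    - {"dp": [0, 0.02, 0], "rotation": [0, 0, 0], "jaw": -0.5}
    - {"dp": [0, 0.01, 0], "rotation": [0, 0, 0], "jaw": -0.5}
    - {"dp": [0, 0, 0], "rotation": [0, 0, 0], "jaw": -0.5}
    - {"dp": [0, 0, 0], "rotation": [0, 0, 0], "jaw": -0.5}

```text
clock: 26.7
tool_pos: [0.5239, 0.2264, 0.0659]
ee_rot: [-0.746, 1.427, -0.663]
wrist_force: [0.0, 0.2, -2.5]
finger_gap: 0.0399
```

Run:
```python
from h import *
T,Rm=place([.5243,.2257],93.3,.056,[.0015,-.0076,.0009])
s=arm.read_state(); print(s["finger_gap"],s["wrist_force"])
go(T+[0,0,.006],Rm);go(T,Rm)
im=arm.snapshot("wrist")[:,:,::-1];cv2.imwrite("pics/w16.png",im)
```

```text
0.039871272442168725 [ 0.0287  0.2243 -2.4767]
clock 26.70 pos [0.5239 0.2264 0.0659] rot [-0.01 -0.01 -0.06] |rot| 0.1 then dp(new frame) [ 0.0015  0.0103 -0.0006] or dp(old frame) [ 0.0015  0.0103 -0.0006]
clock 26.70 pos [0.5239 0.2264 0.0659] rot [-0.01 -0.01 -0.06] |rot| 0.1 then dp(new frame) [ 0.0052  0.015  -0.0006] or dp(old frame) [ 0.0052  0.015  -0.0006]
```

View pics/w16.png

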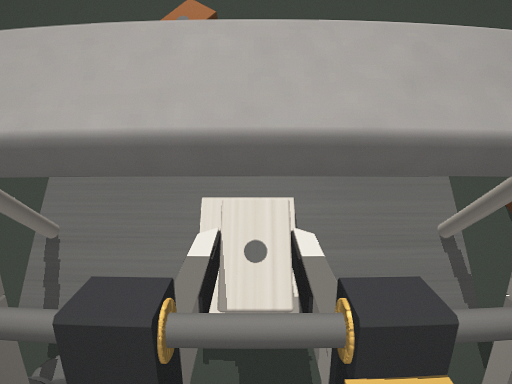

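>>> apply_moves:
  deltas:
    - {"dp": [0.0008, 0.0052, -0.0006], "rotation": [0, 0, 0], "jaw": -0.5}
    - {"dp": [0.0007, 0.0051, 0], "rotation": [0, 0, 0], "jaw": -0.5}
    - {"dp": [0.0015, 0.002, 0], "rotation": [0, 0, 0], "jaw": -0.5}
    - {"dp": [0.0015, 0.002, 0], "rotation": [0, 0, 0], "jaw": -0.5}
    - {"dp": [0, 0, 0], "rotation": [0, 0, 0], "jaw": -0.5}
    - {"dp": [0, 0, 0], "rotation": [0, 0, 0], "jaw": -0.5}

```text
clock: 27.5
tool_pos: [0.5227, 0.2318, 0.0515]
ee_rot: [-0.747, 1.427, -0.663]
wrist_force: [0.1, -0.6, -2.3]
finger_gap: 0.0393
```

Run:
```python
from h import *
T,Rm=place([.5243,.2257],93.3,.056,[.0015,-.0076,.0009])
s=arm.read_state(); print(s["finger_gap"],s["wrist_force"])
go(T,Rm)
```

```text
0.03933511326486728 [ 0.0715 -0.5541 -2.2573]
clock 27.50 pos [0.5227 0.2318 0.0515] rot [ 0.02 -0.01 -0.07] |rot| 0.1 then dp(new frame) [0.0006 0.0002 0.0003] or dp(old frame) [0.0006 0.0002 0.0003]
```

>>> apply_moves:
  deltas:
    - {"dp": [0.0006, 0.0003, 0.0003], "rotation": [0, 0, 0], "jaw": -0.5}
    - {"dp": [0.0002, 0.0003, 0], "rotation": [0, 0, 0], "jaw": -0.5}
    - {"dp": [0, 0, 0], "rotation": [0, 0, 0], "jaw": -0.5}

```text
clock: 27.88
tool_pos: [0.523, 0.2317, 0.0511]
ee_rot: [-0.747, 1.427, -0.662]
wrist_force: [-4.6, -5.8, 12.1]
finger_gap: 0.0397
```

>>> apply_moves:
  deltas:
    - {"dp": [-0.0002, -0.0003, 0], "rotation": [0, 0, 0], "jaw": -0.5}
    - {"dp": [0, 0, 0], "rotation": [0, 0, 0], "jaw": -0.08}
    - {"dp": [0, 0, 0], "rotation": [0, 0, 0], "jaw": 0.15}
    - {"dp": [0, 0, 0], "rotation": [0, 0, 0], "jaw": 0.15}
    - {"dp": [0, -0.01, 0], "rotation": [0, 0, 0], "jaw": 0.15}
    - {"dp": [0, -0.02, 0], "rotation": [0, 0, 0], "jaw": 0.15}
    - {"dp": [0, -0.03, 0], "rotation": [0, 0, 0], "jaw": 0.2}
    - {"dp": [0, -0.03, 0], "rotation": [0, 0, 0], "jaw": 0.3}
    - {"dp": [0.02, -0.03, 0], "rotation": [0, 0, 0], "jaw": 0.3}
    - {"dp": [0.02, -0.01, 0], "rotation": [0, 0, 0], "jaw": 0.3}
    - {"dp": [0.02, 0, 0], "rotation": [0, 0, 0], "jaw": 0.3}
    - {"dp": [0, 0, 0], "rotation": [0, 0, 0], "jaw": 0.3}
    - {"dp": [0, 0, 0], "rotation": [0, 0, 0], "jaw": 0.3}

```text
clock: 29.5
tool_pos: [0.53, 0.1056, 0.116]
ee_rot: [-0.747, 1.427, -0.661]
wrist_force: [-0.9, 0.3, 0.9]
finger_gap: 0.0612
```

Run:
```python
from h import *
s=arm.read_state(); print(s["finger_gap"],s["wrist_force"],s["tool_pos"])
c=cam("wrist",s); print(proj(c,[[.5241,.2261,.056]]))
np.save("w17.npy",np.r_[s["tool_pos"],s["ee_rot"]])
im=arm.snapshot("wrist")[:,:,::-1]
cv2.imwrite("pics/w17.png",im); crop(im,200,50,320,200,5,"pics/w17c.png")
im=arm.snapshot("scene")[:,:,::-1];cv2.imwrite("pics/s17.png",im)
```

```text
0.06119132442445856 [-0.912   0.3483  0.8937] [0.53   0.1056 0.116 ]
[[255.5292 126.8815]]
```

View pics/w17c.png

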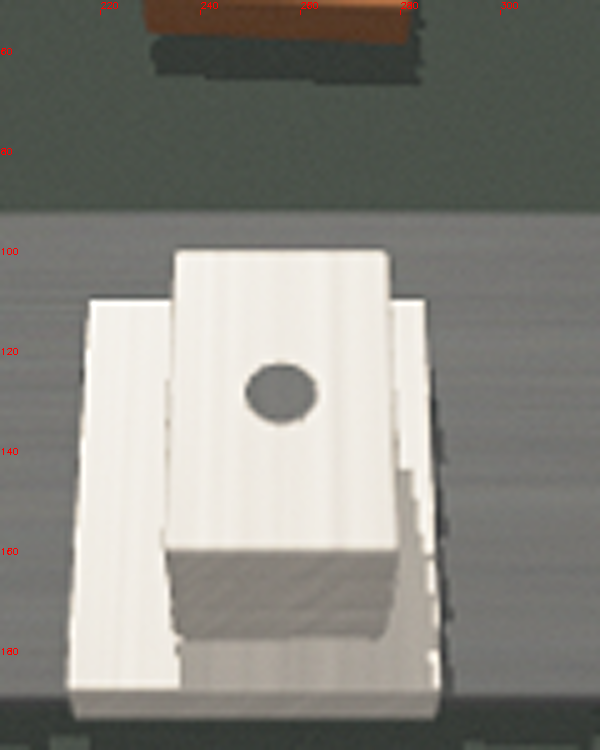

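View pics/s17.png

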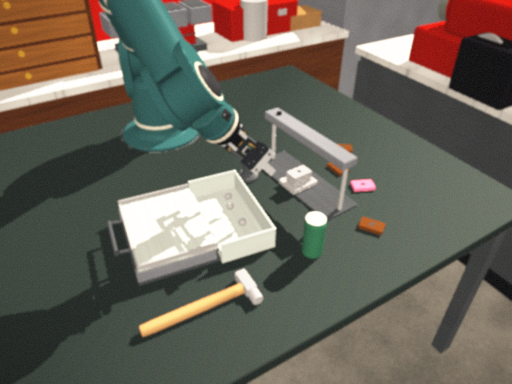

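Run:
```python
from h import *
w=np.load("w17.npy"); c=cam("wrist",dict(tool_pos=w[:3],ee_rot=w[3:]))
f=lambda P:[(200+(a+.5)/5-.5,50+(b+.5)/5-.5) for a,b in P]
t=onz(c,f([(165,549),(398,549),(281,393),(175,250),(387,250)]),.056);b=onz(c,f([(176,638),(386,638)]),.020)
print("top near",t[:2],"mid",t[:2].mean(0),"hole",t[2],"far",t[3:]);print("bottom near",b,"mid",b.mean(0))
d=t[3:].mean(0)-t[:2].mean(0); print("yaw",np.degrees(np.arctan2(d[1],d[0])),"len",np.linalg.norm(d),"center",(t[3:].mean(0)+t[:2].mean(0))/2)
im=arm.snapshot("top")[:,:,::-1]; crop(im,155,130,405,290,3,"pics/t17.png")
```

```text
top near [[0.5068 0.1923 0.056 ]
 [0.5457 0.1946 0.056 ]] mid [0.5263 0.1934 0.056 ] hole [0.5244 0.2247 0.056 ] far [[0.5032 0.2552 0.056 ]
 [0.542  0.2574 0.056 ]]
bottom near [[0.5065 0.1937 0.02  ]
 [0.5458 0.196  0.02  ]] mid [0.5261 0.1949 0.02  ]
yaw 93.30347524250892 len 0.06292410278581428 center [0.5244 0.2249 0.056 ]
```

View pics/t17.png

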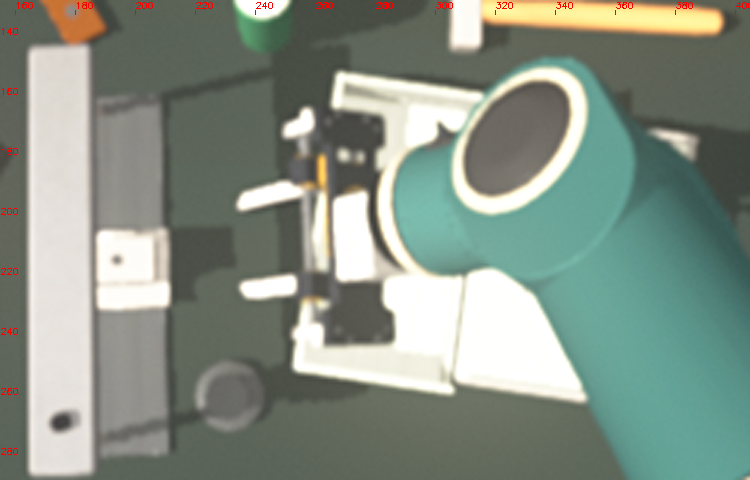

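Run:
```python
from h import *
a=cv2.imread("pics/scene0.png");b=cv2.imread("pics/s17.png")
crop(np.hstack([a[180:290,95:215],b[180:290,95:215]]),0,0,240,110,3,"pics/cmp.png")
```

```text
(no output)
```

View pics/cmp.png

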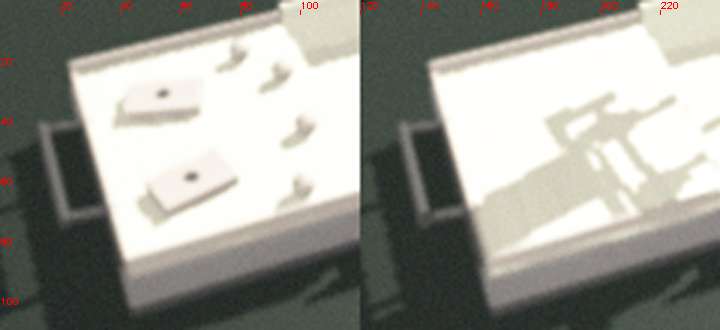

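The side-by-side scene crops show the handle and board corner at the same pixels before and after: handle at (41,125)→(401,125) with the 360 px panel offset. The board is flat again and empty, so I'm handing in.

Run:
```python
from rig import arm
print(arm.sign_off())
```

```text
the job is handed in; nothing more can be done
None
```

The job is done and handed in at about 30 s of the 72 s allowed. `sign_off` gives no verdict, so the results below are my own checks.

**What I did:** I gripped the handle bar and tipped the board to about 0.13 rad. All four balls rolled into the tray and both plates stayed on the board. I then lowered the board onto its stop, with about 16 N upward on the tool at the end. I picked up each plate with the gripper leaning 38° and set it on plate c under the lamp, lowering until I felt contact each time.

**Last checks:**
- **Pile:** the top plate's hole is at (0.524, 0.225) and plate c's was at (0.524, 0.226), so they are within about 1.5 mm. Yaw is 93.3° against about 93.2° for plate c, and the front faces look flush in the wrist picture.
- **Disagreement in the pile check:** the top plate reads about 1 to 1.5 mm nearer the sorter than plate c. That is inside the 6 mm limit and close to the camera's accuracy.
- **Board:** the handle and board edges sit at the same pixels as at the start.
- **Balls:** all four were seen in the tray in the wrist picture before the second pick-up. In the final pictures the arm hid much of the tray from the top camera, so I did not recount them there.
- **Bystanders:** the hammer, flange and oil can look unmoved. I compared them by eye only.
- **Arm:** it ended clear of everything, with less than 1.5 N on the wrist.

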